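Sort sensor housings by weight and load the scanner

ROBOT

A 6-joint arm with a two-finger parallel gripper is mounted at the origin on the work surface. World frame = base frame: x ahead of the robot, y to its left, z up, the work surface at z = 0. Lengths are in mm, angles in rad, forces in N, time in s.
With the tool pointing down it reaches from about 325 to 750 mm from the base axis. Payload 7.6 kg.
Tool frame: the origin (TCP) lies between the finger pads; the fingertips stand 11 mm ahead of it and the grasp point (between the pads) lies 8 mm behind it; z points along the fingers, y is the line along which they close (so a half turn about z gives the same grasp; the last joint's range is limited). The gripper opens to 85 mm and grips with 20 to 120 N. Pads are 22 mm wide; open, the fingers measure 114 mm over their backs; the gripper's body (76 mm by 85 mm) begins 54 mm behind the grasp point. The pads swing forward as they close: fully open they stand 13 mm farther back than shut.
Start: joints at [-1.341, 0.052, 1.401, -0, 1.689, -0.07], TCP at [155.073, -501.597, 212.823] pointing down, gripper open.
Joint ranges: [-2.9, 2.9], [-0.91, 2.17], [0.12, 2.37], [-1.06, 4.2], [0.26, 2.73], [-2.93, 2.93]. Speed limits (rad/s): [2.57, 2.57, 3.01, 3.14, 3.14, 3.14].

INTERFACE

Orientations are given as a unit quaternion [x, y, z, w].
In Python, from cell import bot, imaging gives the robot as it stands. The module is installed in compiled form; this text tells all that it offers.
- The arm moves only by the tool drive_tool, never from a script. Its argument "motion" is a list of rows, each an object with "rot": the turn, a rotation vector about the tool's x, y, z in units of 45 degrees (1.0 is 45 degrees), a list of three; "translation": the shift along the tool's x, y, z in units of 40 mm (1.0 is 40 mm), a list of three; "grip": the opening, from 0 (shut) to 1 (fully open). In form: [{"rot": [wx, wy, wz], "translation": [tx, ty, tz], "grip": grip}, ...]. A call has exactly 8 rows; each row shifts and turns the commanded pose from where the row before left it, along the tool's axes as they then stand; what a row does not reach is not made up. A row lasts 1/8 s, in which the tool goes at most 62.5 mm and 10.7 degrees, less where a joint would pass 70% of its speed; a pose out of reach is approached as far as the arm can. A call with a number of a shift or a turn outside -1 to 1 is refused whole. A call with a gripper value outside its range is refused whole. The fingers move at their own pace and stop on an object; "squeeze" is the grip in N (left out, the last holds). Time passes only in rows, so rows that do not move let the fingers close, or fill a call up. It gives the time, the measured TCP pose, the force, the opening and the grip force at its end, in the units of the state.
- bot.get_state(): the state, without advancing time (a new reading comes with each control period).
- imaging.read_camera(name): name is "scene" or "top"; returns the picture (384x512x3 uint8, red, green, blue); there is no depth.
- imaging.camera_info(name): a dict with "fx", "fy", "cx", "cy" (pixels), "k1" (the pictures are not rectified: a ray, as slopes to the right and down, at radius r is drawn at 1 + k1 r^2 times it, then the intrinsics apply), "extrinsics" (4x4, takes a point from camera to world coordinates). Camera axes: x right, y down, z forward; pixel columns grow to the right and rows downward; lengths in mm; the calibration is good to about 2 mm. A picture is of the moment at which its call begins. camera_info takes no time and is no camera call.
- bot.close_job(): hands the job in; it is judged then, once.
The state is a dict: "t": time; "qpos": joint angles; "joint_vel": joint speeds; "effort": joint torques, N m; "position": TCP position; "ee_rot": TCP orientation; "contact_force": force on the tool from outside, world axes, zero at the start; "moment": the same for the moment, N m; "width": finger opening in mm; "grip_force": force on a finger pad.
Only numpy, scipy, OpenCV 4.12 (cv2) and the standard library are available. Lean on these libraries where they do the work, as an engineer would, in place of code of your own. Each camera call takes 0.05 s, during which the arm holds its last target. There are 200 camera calls.

TASK

Pull the scan fixture's carriage out until you feel its stop; then heft each white sensor housing on the bench: stand every one that has its core inside (about half a kilo) upright on the carriage's deck with its black lens squarely towards the scanner's long face, and put every empty one (about 140 g) into the yellow reject carton. Only when every housing is sorted, push the carriage home until you feel its stop, and see that they still stand and face the scanner. Do not tip over or shove the other things on the bench.

Things in the scene. Friction and masses are not known exactly. Their poses are not given: they have to be found in the camera images.
- housing_1: sensor housing, upright: white cylinder 56 mm across on a 68 mm wide, 10 mm thick foot, 75 mm tall in all. Origin: centre of its underside; own +x: the side with the flat black lens (24 x 36 mm). A black rib, 4 mm high, on the lid runs from the middle to the edge above the lens. Weighs 450 to 600 g with its core, 120 to 160 g empty; both look alike. May be absent (None)
- housing_2: sensor housing, upright: white cylinder 56 mm across on a 68 mm wide, 10 mm thick foot, 75 mm tall in all. Origin: centre of its underside; own +x: the side with the flat black lens (24 x 36 mm). A black rib, 4 mm high, on the lid runs from the middle to the edge above the lens. Weighs 450 to 600 g with its core, 120 to 160 g empty; both look alike. May be absent (None)
- housing_3: sensor housing, upright: white cylinder 56 mm across on a 68 mm wide, 10 mm thick foot, 75 mm tall in all. Origin: centre of its underside; own +x: the side with the flat black lens (24 x 36 mm). A black rib, 4 mm high, on the lid runs from the middle to the edge above the lens. Weighs 450 to 600 g with its core, 120 to 160 g empty; both look alike. May be absent (None)
- housing_4: sensor housing, upright: white cylinder 56 mm across on a 68 mm wide, 10 mm thick foot, 75 mm tall in all. Origin: centre of its underside; own +x: the side with the flat black lens (24 x 36 mm). A black rib, 4 mm high, on the lid runs from the middle to the edge above the lens. Weighs 450 to 600 g with its core, 120 to 160 g empty; both look alike. May be absent (None)
- housing_5: sensor housing, upright: white cylinder 56 mm across on a 68 mm wide, 10 mm thick foot, 75 mm tall in all. Origin: centre of its underside; own +x: the side with the flat black lens (24 x 36 mm). A black rib, 4 mm high, on the lid runs from the middle to the edge above the lens. Weighs 450 to 600 g with its core, 120 to 160 g empty; both look alike. May be absent (None)
- housing_6: sensor housing, upright: white cylinder 56 mm across on a 68 mm wide, 10 mm thick foot, 75 mm tall in all. Origin: centre of its underside; own +x: the side with the flat black lens (24 x 36 mm). A black rib, 4 mm high, on the lid runs from the middle to the edge above the lens. Weighs 450 to 600 g with its core, 120 to 160 g empty; both look alike. May be absent (None)
- fixture: scan fixture on the bench: base plate 250 x 310 mm, 10 mm thick, and a grey scanner block (70 deep, 310 long, top at 100 mm) along its far side. Origin: on the bench under the middle of the deck when the carriage is fully out; +x points to the scanner, y along its length. The scanner's face with its black window strip is at x = 125 mm and looks to -x
- scan_window (a point): middle of the scanner's window, 68 mm above the bench
- carriage: aluminium carriage, sliding 70 mm along the fixture's x between end stops: fully out (deck middle at fixture x = 0) and home, by the scanner (x = 70 mm). Flat open deck 110 (x) by 290 mm (y), room for three housings side by side along y. Origin: middle of the deck's top face, 30 mm above the bench; axes as the fixture's
- handle (a point): carriage's handle: upright steel plate, 12 mm thick along x, 60 mm wide along y, 100 mm from the deck's middle on the side away from the scanner. This point is the middle of its top edge, 90 mm above the bench
- box: open yellow-brown carton fixed to the bench for rejects, 250 (its x) x 180 (its y) x 85 mm tall, walls 6 mm. Origin at the centre of its underside
- brush: flat brush lying on the bench. Not part of the job; origin at its underside
- screwdriver: screwdriver lying among the housings. Not part of the job; origin at its underside
- bottle: green glass bottle, 66 mm across, 210 mm tall. Not part of the job; origin at its underside
- jar: glass jar with a lid, 68 mm across, 75 mm tall. Not part of the job; origin at its underside
- tape_roll: roll of brown tape lying flat, 90 mm across, 24 mm thick. Not part of the job; origin at its underside
- cap: small white plastic cap, 46 mm across, 20 mm tall. Not part of the job; origin at its underside
Not all that is in view belongs to the job. What is shaped like the housing_3 but purple is not meant.

How it is judged:
By the outcome, as a careful person would: the job done as asked, in the order asked, and still so for the second after the job is handed in, with the robot touching nothing.
Of housing_1, housing_2, housing_3, housing_4, housing_5, housing_6 only 4 to 6 are there at a start; the rules pass over those that are not, and their reading is None.
At some moment in a run one of housing_1, housing_2, housing_3, housing_4, housing_5, housing_6 may be knocked a few centimetres aside while the robot is not near it.
It also fails if it takes over 210 s, if anything falls off the work surface, if the arm or the gripper's body presses on something with over 40 N, if the wrist force passes 120 N, or if a joint passes its speed limit or range.

## Working session

There is one attempt and no reset: what is moved stays moved. The work goes in short steps, Python scripts to look and compute and a tool call to move; the robot and the scene stay as the last step left them, time stands still between calls to the robot, and variables do not carry over. Pictures are saved under pics/ and viewed, at most 14 in all, crops included, and the job is handed in when it is done.

Besides the shell and the picture viewer there is one more tool, called after "Request:" as name(argument=value, ...), one argument or row to a line, values as JSON. drive_tool: Moves the arm, as the interface text tells. Its arguments: {"type":"object","properties":{"motion":{"type":"array"},"squeeze":{"type":"number"}},"required":["motion"]}

```bash
mkdir -p pics; cat > h.py <<'E'
import numpy as np, cv2
from cell import bot, imaging
def snap(n,f):
    im=imaging.read_camera(n); cv2.imwrite('pics/'+f,cv2.resize(im[:,:,::-1],(800,600),interpolation=cv2.INTER_CUBIC)); np.save('pics/%s.npy'%n,im); return im
def ray(n,u,v):
    c=imaging.camera_info(n); x=(u-c['cx'])/c['fx'];y=(v-c['cy'])/c['fy']
    a,b=x,y
    for _ in range(20):
        s=1+c['k1']*(a*a+b*b); a,b=x/s,y/s
    E=np.array(c['extrinsics']); return E[:3,3],E[:3,:3]@np.array([a,b,1])
def at(n,u,v,z):
    o,d=ray(n,u,v); return o+d*(z-o[2])/d[2]
def at8(n,u,v,z): # pixel in 800x600 view
    return at(n,(u+.5)*.64-.5,(v+.5)*.64-.5,z)
def proj(n,p):
    c=imaging.camera_info(n);E=np.array(c['extrinsics']);q=E[:3,:3].T@(np.array(p)-E[:3,3]);a,b=q[:2]/q[2];s=1+c['k1']*(a*a+b*b)
    return c['fx']*a*s+c['cx'],c['fy']*b*s+c['cy']
E
python3 - <<'E'
from h import *
snap('top','t1.png');snap('scene','s1.png')
for n in('top','scene'): print(imaging.camera_info(n))
print(bot.get_state())
E
```

```text
{'fx': 387.94718797662154, 'fy': 387.94718797662154, 'cx': 257.3591329774071, 'cy': 191.22646615022876, 'k1': -0.003777876973765045, 'extrinsics': array([[ 3.43898078e-03, -9.81033177e-01,  1.93809389e-01,
         2.97713584e+02],
       [-9.99929613e-01, -5.57433677e-03, -1.04735411e-02,
         7.69049744e+01],
       [ 1.13552501e-02, -1.93759729e-01, -9.80983295e-01,
         1.29957200e+03],
       [ 0.00000000e+00,  0.00000000e+00,  0.00000000e+00,
         1.00000000e+00]])}
{'fx': 350.3845953058662, 'fy': 350.3845953058662, 'cx': 255.59772292266345, 'cy': 192.93947950770857, 'k1': -0.02888866609801083, 'extrinsics': array([[ 2.76772773e-01,  6.84575347e-01, -6.74354081e-01,
         1.30418169e+03],
       [ 9.60854260e-01, -1.88038567e-01,  2.03471344e-01,
        -1.72750951e+02],
       [ 1.24868905e-02, -7.04271319e-01, -7.09821095e-01,
         8.99436987e+02],
       [ 0.00000000e+00,  0.00000000e+00,  0.00000000e+00,
         1.00000000e+00]])}
{'t': 0.1, 'qpos': array([-1.34130703e+00,  5.27794407e-02,  1.40162771e+00, -2.53755629e-05,
        1.68862383e+00, -7.03074790e-02]), 'joint_vel': array([ 0.00153119, -0.00139213, -0.00369063,  0.00085022, -0.00027225,
        0.00123889]), 'effort': array([ 1.44923444e-03, -3.82581782e+01, -3.60985672e+01, -5.56006910e-05,
        4.81638825e-03,  8.48623017e-06]), 'position': array([ 154.98791878, -501.28345865,  212.05143286]), 'ee_rot': array([ 9.88786223e-01,  1.49336158e-01, -6.97394337e-05, -7.15884753e-04]), 'contact_force': array([ 0.59494837,  0.55059028, -0.01008033]), 'moment': array([ 0.01845395, -0.00613159,  0.01519868]), 'grip_force': 0.0, 'width': 85.35878343033689}
```

View pics/t1.png

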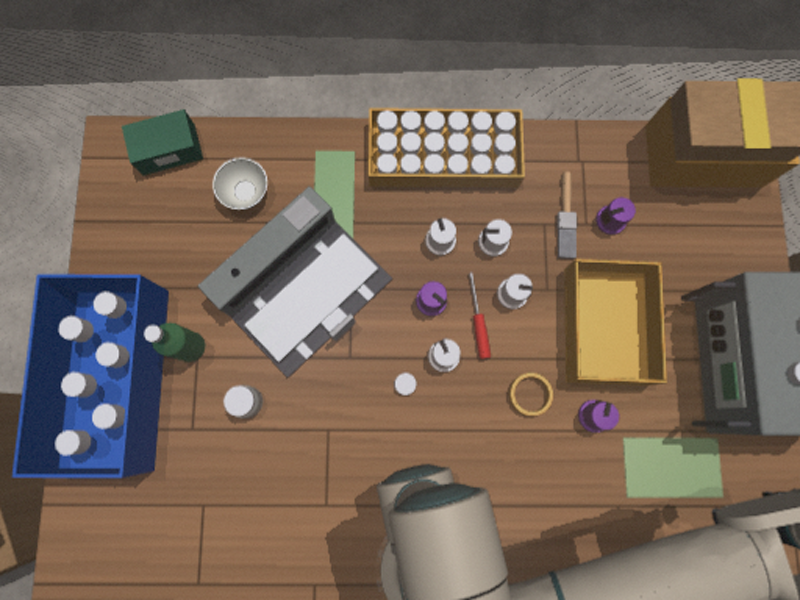

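View pics/s1.png

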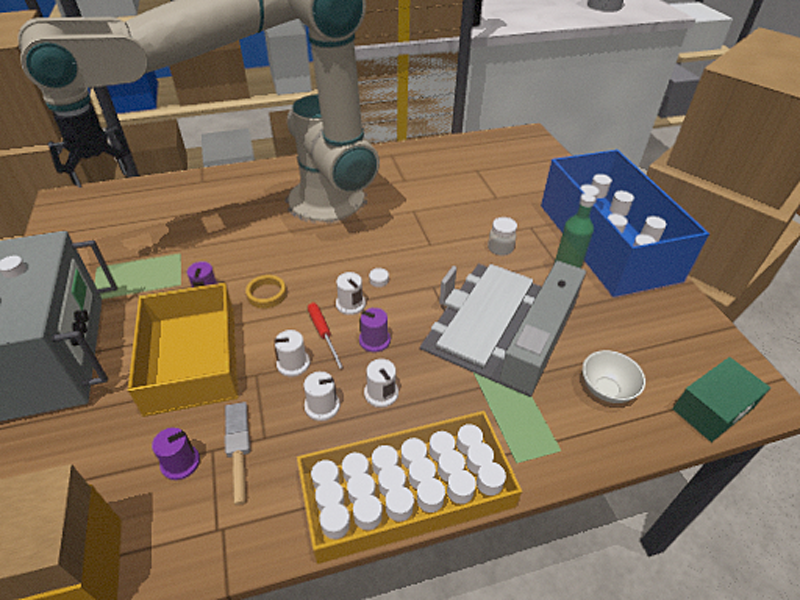

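Top view: there are four white housings, with lids at (441,230), (495,231), (518,287) and (444,350). Things that could be mistaken for them are the purple ones at (432,298), (615,216) and (600,415), the cap (405,384), the jar (241,402), and the white parts in the blue crate and in the yellow tray. The fixture is at (300,285) with its handle at (340,320). The reject carton is at (617,322). I'll check these in a close crop.

```bash
python3 - <<'E'
from h import *
im=np.load('pics/top.npy')[:,:,::-1]
c=im[115:265,122:348]  # 226x150
cv2.imwrite('pics/c1.png',cv2.resize(c,None,fx=3.5,fy=3.5,interpolation=cv2.INTER_CUBIC))
E
```

```text
(no output)
```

View pics/c1.png

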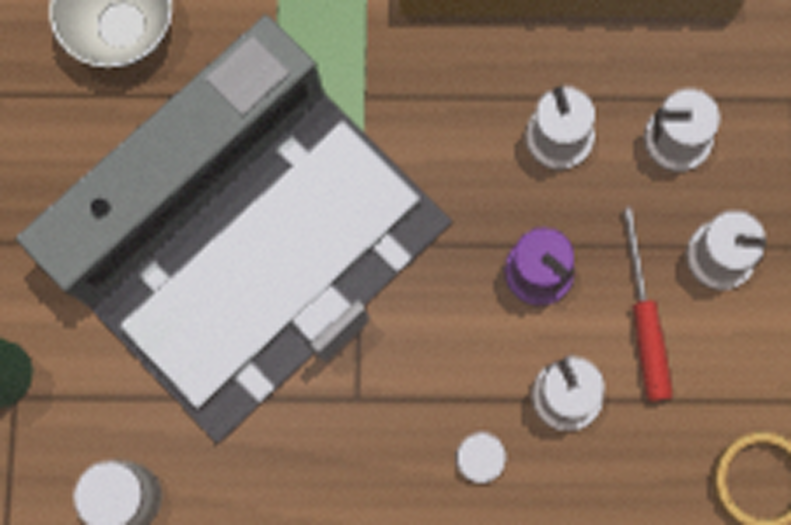

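```bash
cat >> h.py <<'E'
def cr(u,v,z,x0=122,y0=115,s=3.5): return at('top',x0+(u+.5)/s-.5,y0+(v+.5)/s-.5,z)
E
python3 - <<'E'
from h import *
np.set_printoptions(precision=1,suppress=True)
D=np.array([cr(*p,30) for p in [(345,122),(420,198),(197,407),(120,325)]]);print('deck',D[:,:2],D.mean(0))
S=np.array([cr(*p,100) for p in [(265,15),(315,65),(68,290),(18,240)]]);print('scan',S[:,:2],S.mean(0))
for a,b in((D[0]-D[3]),(D[1]-D[2]),(D[0]-D[1]),(D[3]-D[2]),(S[0]-S[3]),(S[1]-S[2]),(S[0]-S[1]),(S[3]-S[2])) if 0 else [v[:2] for v in ((D[0]-D[3]),(D[1]-D[2]),(D[0]-D[1]),(D[3]-D[2]),(S[0]-S[3]),(S[1]-S[2]),(S[0]-S[1]),(S[3]-S[2]))]:
    print(np.hypot(a,b),np.degrees(np.arctan2(b,a)))
for n,c,t in [('A',(566,115),(559,90)),('B',(690,117),(660,115)),('C',(735,240),(763,243)),('D',(571,388),(562,362))]:
    p=cr(*c,75);q=cr(*t,79);p2=cr(*c,79);print(n,p,np.degrees(np.arctan2(*(q-p2)[[1,0]])))
print('handle',cr(314,350,90),cr(363,307,90),cr(338,329,90))
print('cap',cr(481,457,20),'purple',cr(541,257,75),'jar',cr(108,494,75),'sd',cr(628,210,5),cr(640,300,15),cr(660,400,10))
print('box',[at8('top',u,v,85) for u,v in((573,260),(663,263),(665,382),(571,380))])
for n,u,v in(('bottle',152,333),):print(n,at8('top',u,v,210))
E
```

```text
deck [[692.6 190.3]
 [617.  116.5]
 [415.  322.1]
 [491.9 397.9]] [554.1 256.7  30. ]
scan [[774.4 261. ]
 [725.7 213.1]
 [512.6 428.3]
 [558.1 476. ]] [642.7 344.6 100. ]
288.72048297102515 -45.95382522885962
288.1502932024807 -45.50817515377075
105.69937654428998 44.27702611072144
107.94442309140524 44.579509221136774
304.97624656450483 -44.84318626571902
302.858153350305 -45.287596168550984
68.30351034833731 44.54203992593658
65.96524615783407 46.36798675042056
A [686.9 -21.3  75. ] 14.554880066828444
B [ 685.8 -138.2   75. ] 86.4338139803677
C [ 567.5 -176.7   75. ] -95.92761273123712
D [429.6 -23.4  75. ] 18.577322039799885
handle [461. 208.  90.] [500.3 164.9  90. ] [480.1 187.   90. ]
cap [370.4  57.   20. ] purple [550.4   3.1  75. ] jar [333.3 388.9  75. ] sd [612.4 -86.9   5. ] [521.1 -95.5  15. ] [ 425.5 -113.3   10. ]
box [array([ 622.4, -290. ,   85. ]), array([ 617.2, -477.6,   85. ]), array([ 371.6, -461.9,   85. ]), array([ 374.9, -273.3,   85. ])]
bottle [448. 517. 210.]
```

```bash
cat >> h.py <<'E'
from scipy.spatial.transform import Rotation as R
def plan(*wps,spd=.95):
    """waypoints (x,y,z,yaw_deg): prints turn about tool z, then shift, per row"""
    s=bot.get_state(); p=np.array(s['position']); M=R.from_quat(s['ee_rot']).as_matrix(); y=np.degrees(np.arctan2(M[1,0],M[0,0]))
    print('t %.1f'%s['t'],'pos',p.round(1),'yaw %.1f'%y,'tilt',M[:2,2].round(4),'F',np.round(s['contact_force'],1),'w %.1f g %.1f'%(s['width'],s['grip_force']),'q1,q6',np.degrees(s['qpos'][[0,5]]).round())
    for w in wps:
        d=(w[3]-y+180)%360-180; y=w[3]
        n=int(np.ceil(abs(d)/10.4))
        if abs(d)>.25: print('  turn %d x [0,0,%.3f]'%(n,-d/n/45),end=';')
        v=np.array(w[:3])-p; p=np.array(w[:3],float); c,s_=np.cos(np.radians(y)),np.sin(np.radians(y))
        l=np.array([c*v[0]+s_*v[1],s_*v[0]-c*v[1],-v[2]])/40
        n=max(1,int(np.ceil(np.abs(l).max()/spd))); print('  shift %d x'%n,(l/n).round(2).tolist())
E
python3 -c "
from h import *
plan((480,-150,212,134.7),(480,187,200,134.7),(480,187,76,134.7))"
```

```text
t 0.1 pos [ 155.  -501.3  212.1] yaw 17.2 tilt [-0.0004  0.0014] F [ 0.6  0.6 -0. ] w 85.4 g 0.0 q1,q6 [-77.  -4.]
  turn 12 x [0,0,-0.218];  shift 13 x [0.04, 0.92, 0.0]
  shift 7 x [0.86, 0.85, 0.04]
  shift 4 x [0.0, 0.0, 0.78]
```

Request:
drive_tool(
  motion=[
    {"rot": [0, 0, -0.218], "translation": [0, 0, 0], "grip": 1},
    {"rot": [0, 0, -0.218], "translation": [0, 0, 0], "grip": 1},
    {"rot": [0, 0, -0.218], "translation": [0, 0, 0], "grip": 1},
    {"rot": [0, 0, -0.218], "translation": [0, 0, 0], "grip": 1},
    {"rot": [0, 0, -0.218], "translation": [0, 0, 0], "grip": 1},
    {"rot": [0, 0, -0.218], "translation": [0, 0, 0], "grip": 1},
    {"rot": [0, 0, -0.218], "translation": [0, 0, 0], "grip": 1},
    {"rot": [0, 0, -0.218], "translation": [0, 0, 0], "grip": 1},
  ],
)

```text
t: 1.1
position: [155.0, -501.4, 212.3]
ee_rot: [0.669, 0.743, 0.0, -0.0]
contact_force: [-0.5, -0.5, -0.7]
width: 85.6
grip_force: 0.0
```

Request:
drive_tool(
  motion=[
    {"rot": [0, 0, -0.218], "translation": [0, 0, 0], "grip": 1},
    {"rot": [0, 0, -0.218], "translation": [0, 0, 0], "grip": 1},
    {"rot": [0, 0, -0.218], "translation": [0, 0, 0], "grip": 1},
    {"rot": [0, 0, -0.218], "translation": [0, 0, 0], "grip": 1},
    {"rot": [0, 0, 0], "translation": [0.04, 0.92, 0], "grip": 1},
    {"rot": [0, 0, 0], "translation": [0.04, 0.92, 0], "grip": 1},
    {"rot": [0, 0, 0], "translation": [0.04, 0.92, 0], "grip": 1},
    {"rot": [0, 0, 0], "translation": [0.04, 0.92, 0], "grip": 1},
  ],
)

```text
t: 2.1
position: [255.4, -392.1, 212.4]
ee_rot: [0.384, 0.924, 0.0, -0.0]
contact_force: [0.2, -0.4, 0.7]
width: 85.8
grip_force: 0.0
```

Request:
drive_tool(
  motion=[
    {"rot": [0, 0, 0], "translation": [0.04, 0.92, 0], "grip": 1},
    {"rot": [0, 0, 0], "translation": [0.04, 0.92, 0], "grip": 1},
    {"rot": [0, 0, 0], "translation": [0.04, 0.92, 0], "grip": 1},
    {"rot": [0, 0, 0], "translation": [0.04, 0.92, 0], "grip": 1},
    {"rot": [0, 0, 0], "translation": [0.04, 0.92, 0], "grip": 1},
    {"rot": [0, 0, 0], "translation": [0.04, 0.92, 0], "grip": 1},
    {"rot": [0, 0, 0], "translation": [0.04, 0.92, 0], "grip": 1},
    {"rot": [0, 0, 0], "translation": [0.04, 0.92, 0], "grip": 1},
  ],
)

```text
t: 3.1
position: [454.9, -175.2, 212.4]
ee_rot: [0.383, 0.924, -0.0, -0.0]
contact_force: [0.6, -0.4, -0.3]
width: 85.5
grip_force: 0.0
```

```bash
python3 -c "
from h import *
plan((480,187,205,134.7),(480,187,76,134.7))"
```

```text
t 3.1 pos [ 454.9 -175.2  212.4] yaw 134.9 tilt [-0.0006  0.0001] F [ 0.6 -0.4 -0.3] w 85.5 g 0.0 q1,q6 [-25. -70.]
  shift 8 x [0.75, 0.85, 0.02]
  shift 4 x [0.0, 0.0, 0.81]
```

Good tracking. Next I go above the handle, then down with the opening at about 0.8.

Request:
drive_tool(
  motion=[
    {"rot": [0, 0, 0], "translation": [0.75, 0.85, 0.02], "grip": 1},
    {"rot": [0, 0, 0], "translation": [0.75, 0.85, 0.02], "grip": 1},
    {"rot": [0, 0, 0], "translation": [0.75, 0.85, 0.02], "grip": 1},
    {"rot": [0, 0, 0], "translation": [0.75, 0.85, 0.02], "grip": 0.8},
    {"rot": [0, 0, 0], "translation": [0.75, 0.85, 0.02], "grip": 0.8},
    {"rot": [0, 0, 0], "translation": [0.75, 0.85, 0.02], "grip": 0.8},
    {"rot": [0, 0, 0], "translation": [0.75, 0.85, 0.02], "grip": 0.8},
    {"rot": [0, 0, 0], "translation": [0.75, 0.85, 0.02], "grip": 0.8},
  ],
)

```text
t: 4.1
position: [477.3, 187.2, 206.0]
ee_rot: [0.383, 0.924, -0.0, -0.0]
contact_force: [1.0, -0.9, -0.1]
width: 68.4
grip_force: 0.0
```

Request:
drive_tool(
  motion=[
    {"rot": [0, 0, 0], "translation": [0, 0, 0.5], "grip": 0.7},
    {"rot": [0, 0, 0], "translation": [0, 0, 0.5], "grip": 0.7},
    {"rot": [0, 0, 0], "translation": [0, 0, 0.5], "grip": 0.7},
    {"rot": [0, 0, 0], "translation": [0, 0, 0.5], "grip": 0.7},
    {"rot": [0, 0, 0], "translation": [0, 0, 0.4], "grip": 0.7},
    {"rot": [0, 0, 0], "translation": [0, 0, 0.4], "grip": 0.7},
    {"rot": [0, 0, 0], "translation": [0, 0, 0.4], "grip": 0.7},
    {"rot": [0, 0, 0], "translation": [0, 0, 0], "grip": 0.7},
  ],
)

```text
t: 5.1
position: [476.8, 185.4, 76.8]
ee_rot: [0.384, 0.924, -0.001, -0.001]
contact_force: [0.3, 0.0, 0.5]
width: 59.7
grip_force: 0.0
```

```bash
python3 -c "
from h import *
plan((480,187,76,134.7));snap('scene','s2.png')"
```

```text
t 5.1 pos [476.8 185.4  76.8] yaw 134.9 tilt [-0.0027 -0.0009] F [0.3 0.  0.5] w 59.7 g 0.0 q1,q6 [ 17. -28.]
  shift 1 x [-0.03, 0.08, 0.02]
```

View pics/s2.png

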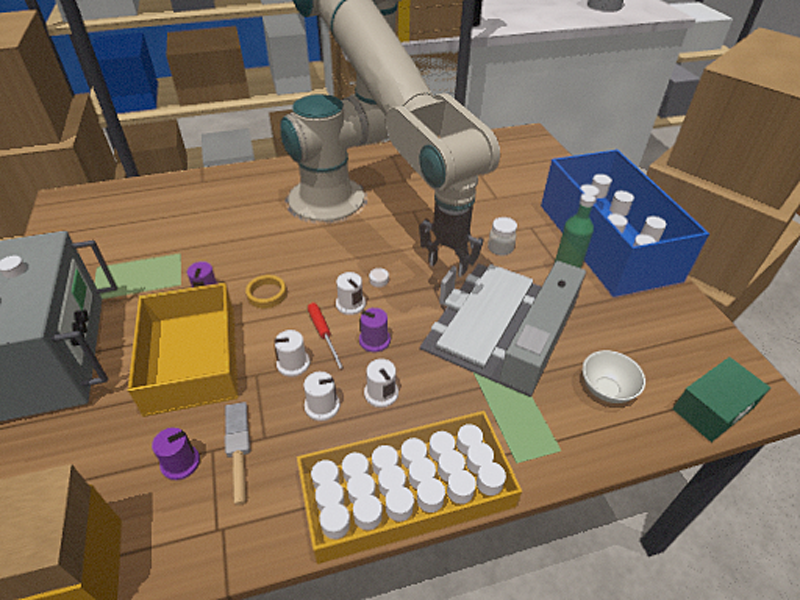

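```bash
python3 -c "
from h import *
for p in ((476.8,185.4,66),(483,187,90),(480,187,90),(456,165,66),(498,206,66),(554,257,30)): print(p,np.array(proj('scene',p))/.64)
im=np.load('pics/scene.npy')[130:230,235:375,::-1];cv2.imwrite('pics/c2.png',cv2.resize(im,None,fx=5.5,fy=5.5,interpolation=cv2.INTER_CUBIC))
"
```

```text
(476.8, 185.4, 66) [446.26311844 280.51966438]
(483, 187, 90) [448.694425   274.25354183]
(480, 187, 90) [448.23391378 273.36537189]
(456, 165, 66) [434.62665813 276.06500504]
(498, 206, 66) [458.23334733 285.15029055]
(554, 257, 30) [487.24776136 309.58205413]
```

View pics/c2.png

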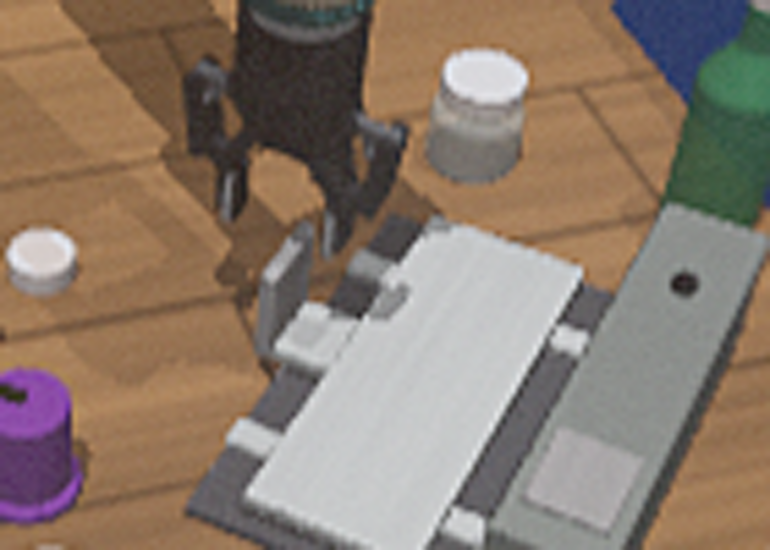

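The fingers straddle the handle in the crop, with tips at (232,215) and (335,250) and the handle top between them. I'll lower slightly, shift +3 mm in x, and grip.

Request:
drive_tool(
  motion=[
    {"rot": [0, 0, 0], "translation": [0, 0.07, 0.2], "grip": 0.7},
    {"rot": [0, 0, 0], "translation": [0, 0, 0], "grip": 0.3},
    {"rot": [0, 0, 0], "translation": [0, 0, 0], "grip": 0.1},
    {"rot": [0, 0, 0], "translation": [0, 0, 0], "grip": 0},
    {"rot": [0, 0, 0], "translation": [0, 0, 0], "grip": 0},
    {"rot": [0, 0, 0], "translation": [0, 0, 0], "grip": 0},
    {"rot": [0, 0, 0], "translation": [0, 0, 0], "grip": 0},
    {"rot": [0, 0, 0], "translation": [0, 0, 0], "grip": 0},
  ],
  squeeze=40,
)

```text
t: 6.15
position: [479.9, 187.8, 70.8]
ee_rot: [0.383, 0.924, 0.0, 0.0]
contact_force: [1.6, 2.5, 4.3]
width: 8.2
grip_force: 40.2
```

Request:
drive_tool(
  motion=[
    {"rot": [0, 0, 0], "translation": [0, -0.1, 0], "grip": 0},
    {"rot": [0, 0, 0], "translation": [0, -0.1, 0], "grip": 0},
    {"rot": [0, 0, 0], "translation": [0, -0.1, 0], "grip": 0},
    {"rot": [0, 0, 0], "translation": [0, -0.1, 0], "grip": 0},
    {"rot": [0, 0, 0], "translation": [0, -0.1, 0], "grip": 0},
    {"rot": [0, 0, 0], "translation": [0, 0, 0], "grip": 0},
    {"rot": [0, 0, 0], "translation": [0, 0, 0], "grip": 0},
    {"rot": [0, 0, 0], "translation": [0, 0, 0], "grip": 0},
  ],
)

```text
t: 7.15
position: [465.2, 173.3, 70.8]
ee_rot: [0.384, 0.924, -0.0, -0.0]
contact_force: [-1.8, 1.2, 7.1]
width: 8.2
grip_force: 41.4
```

Request:
drive_tool(
  motion=[
    {"rot": [0, 0, 0], "translation": [0, -0.05, 0], "grip": 0},
    {"rot": [0, 0, 0], "translation": [0, -0.05, 0], "grip": 0},
    {"rot": [0, 0, 0], "translation": [0, -0.05, 0], "grip": 0},
    {"rot": [0, 0, 0], "translation": [0, -0.05, 0], "grip": 0},
    {"rot": [0, 0, 0], "translation": [0, -0.05, 0], "grip": 0},
    {"rot": [0, 0, 0], "translation": [0, -0.05, 0], "grip": 0},
    {"rot": [0, 0, 0], "translation": [0, 0, 0], "grip": 0},
    {"rot": [0, 0, 0], "translation": [0, 0, 0], "grip": 0},
  ],
)

```text
t: 8.15
position: [457.6, 165.8, 70.9]
ee_rot: [0.383, 0.924, 0.001, 0.001]
contact_force: [4.0, 5.8, 3.1]
width: 8.1
grip_force: 39.6
```

Request:
drive_tool(
  motion=[
    {"rot": [0, 0, 0], "translation": [0, -0.025, 0], "grip": 0},
    {"rot": [0, 0, 0], "translation": [0, -0.025, 0], "grip": 0},
    {"rot": [0, 0, 0], "translation": [0, 0, 0], "grip": 0},
    {"rot": [0, 0, 0], "translation": [0, 0, 0], "grip": 0},
    {"rot": [0, 0, 0], "translation": [0, 0, 0], "grip": 0},
    {"rot": [0, 0, 0], "translation": [0, 0, 0], "grip": 0},
    {"rot": [0, 0, 0], "translation": [0, 0, 0], "grip": 0},
    {"rot": [0, 0, 0], "translation": [0, 0, 0], "grip": 0},
  ],
)

```text
t: 9.15
position: [457.5, 165.7, 71.0]
ee_rot: [0.383, 0.924, 0.003, 0.002]
contact_force: [9.9, 11.9, -2.6]
width: 7.7
grip_force: 39.2
```

The stop is felt: the carriage stays put while the force rises to about 15 N. Now I relax, release and lift.

Request:
drive_tool(
  motion=[
    {"rot": [0, 0, 0], "translation": [0, 0.03, 0], "grip": 0},
    {"rot": [0, 0, 0], "translation": [0, 0, 0], "grip": 0.3},
    {"rot": [0, 0, 0], "translation": [0, 0, 0], "grip": 0.6},
    {"rot": [0, 0, 0], "translation": [0, 0, 0], "grip": 0.7},
    {"rot": [0, 0, 0], "translation": [0, 0, -0.6], "grip": 0.7},
    {"rot": [0, 0, 0], "translation": [0, 0, -0.9], "grip": 1},
    {"rot": [0, 0, 0], "translation": [0, 0, -0.9], "grip": 1},
    {"rot": [0, 0, 0], "translation": [0, 0, -0.9], "grip": 1},
  ],
)

```text
t: 10.15
position: [456.0, 164.2, 203.3]
ee_rot: [0.384, 0.923, -0.0, -0.0]
contact_force: [1.3, 0.6, -0.4]
width: 85.4
grip_force: 0.0
```

```bash
python3 - <<'E'
from h import *
im=imaging.read_camera('top')[:,:,::-1]; np.save('pics/top2.npy',im)
def crop(x0,y0,w,h,s): return cv2.resize(im[y0:y0+h,x0:x0+w],None,fx=s,fy=s,interpolation=cv2.INTER_CUBIC)
cv2.imwrite('pics/c3.png',np.vstack([np.hstack([crop(265,130,50,35,8),crop(300,130,50,35,8)]),np.hstack([crop(310,168,50,35,8),crop(262,208,50,35,8)])]))
plan((429.6,-23.4,180,198.6),(429.6,-23.4,38,198.6))
E
```

```text
t 10.2 pos [457.8 164.7 208.8] yaw 134.9 tilt [0.0073 0.0017] F [-0.6 -0.2  4.5] w 85.8 g 0.0 q1,q6 [ 15. -29.]
  turn 7 x [0,0,-0.202];  shift 5 x [0.43, -0.85, 0.14]
  shift 4 x [-0.0, 0.0, 0.89]
```

View pics/c3.png

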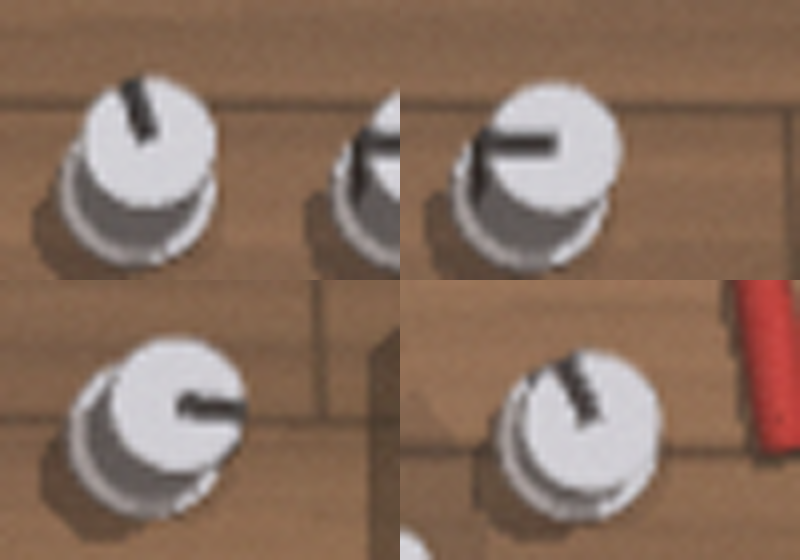

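```bash
python3 - <<'E'
from h import *
for n,x0,y0,c,t,f in [('A',265,130,(150,141),(131,84),(138,192)),('B',300,130,(155,147),(85,143),(130,195)),('C',310,168,(178,125),(243,130),(147,158)),('D',262,208,(191,142),(167,79),(180,162))]:
    p=cr(*c,75,x0,y0,8);q=cr(*t,79,x0,y0,8);p2=cr(*c,79,x0,y0,8);print(n,p.round(1),np.degrees(np.arctan2(*(q-p2)[[1,0]])).round(1),'foot',cr(*f,10,x0,y0,8).round(1))
E
```

```text
A [688.  -21.2  75. ] 17.3 foot [685.7 -21.   10. ]
B [ 686.3 -138.7   75. ] 87.0 foot [ 685.2 -138.7   10. ]
C [ 567.6 -177.2   75. ] -94.2 foot [ 567.4 -177.    10. ]
D [430.2 -25.4  75. ] 20.3 foot [428.8 -26.2  10. ]
```

Request:
drive_tool(
  motion=[
    {"rot": [0, 0, -0.2], "translation": [0, 0, 0], "grip": 1},
    {"rot": [0, 0, -0.2], "translation": [0, 0, 0], "grip": 1},
    {"rot": [0, 0, -0.2], "translation": [0, 0, 0], "grip": 1},
    {"rot": [0, 0, -0.2], "translation": [0, 0, 0], "grip": 1},
    {"rot": [0, 0, -0.2], "translation": [0, 0, 0], "grip": 1},
    {"rot": [0, 0, -0.2], "translation": [0, 0, 0], "grip": 1},
    {"rot": [0, 0, -0.2], "translation": [0, 0, 0], "grip": 1},
    {"rot": [0, 0, 0], "translation": [0.43, -0.85, 0.14], "grip": 1},
  ],
)

```text
t: 11.2
position: [450.4, 127.4, 196.4]
ee_rot: [-0.158, 0.987, 0.0, -0.0]
contact_force: [0.6, -0.2, 0.9]
width: 85.2
grip_force: 0.0
```

Request:
drive_tool(
  motion=[
    {"rot": [0, 0, 0], "translation": [0.43, -0.85, 0.14], "grip": 1},
    {"rot": [0, 0, 0], "translation": [0.43, -0.85, 0.14], "grip": 1},
    {"rot": [0, 0, 0], "translation": [0.43, -0.85, 0.14], "grip": 1},
    {"rot": [0, 0, 0], "translation": [0.43, -0.85, 0.14], "grip": 1},
    {"rot": [0, 0, 0], "translation": [0, 0, 0], "grip": 1},
    {"rot": [0, 0, 0], "translation": [0, 0, 0], "grip": 1},
    {"rot": [0, 0, 0], "translation": [0, 0, 0], "grip": 1},
    {"rot": [0, 0, 0], "translation": [0, 0, 0], "grip": 1},
  ],
)

```text
t: 12.2
position: [426.9, -23.0, 174.4]
ee_rot: [-0.156, 0.988, -0.0, 0.0]
contact_force: [0.1, -0.3, -0.4]
width: 85.5
grip_force: 0.0
```

```bash
python3 - <<'E'
from h import *
plan((429.5,-25.7,170,199.5),(429.5,-25.7,38,199.5))
E
```

```text
t 12.2 pos [426.9 -23.  174.4] yaw -162.0 tilt [ 0.0001 -0.0001] F [ 0.1 -0.3 -0.4] w 85.5 g 0.0 q1,q6 [  -8. -116.]
  turn 1 x [0,0,-0.034];  shift 1 x [-0.04, -0.08, 0.11]
  shift 4 x [-0.0, 0.0, 0.82]
```

Request:
drive_tool(
  motion=[
    {"rot": [0, 0, -0.034], "translation": [-0.04, -0.08, 0.11], "grip": 1},
    {"rot": [0, 0, 0], "translation": [0, 0, 0.66], "grip": 1},
    {"rot": [0, 0, 0], "translation": [0, 0, 0.66], "grip": 1},
    {"rot": [0, 0, 0], "translation": [0, 0, 0.66], "grip": 1},
    {"rot": [0, 0, 0], "translation": [0, 0, 0.66], "grip": 1},
    {"rot": [0, 0, 0], "translation": [0, 0, 0.64], "grip": 1},
    {"rot": [0, 0, 0], "translation": [0, 0, 0], "grip": 1},
    {"rot": [0, 0, 0], "translation": [0, 0, 0], "grip": 1},
  ],
  squeeze=50,
)

```text
t: 13.2
position: [429.9, -26.3, 39.7]
ee_rot: [-0.169, 0.986, -0.0, 0.001]
contact_force: [0.6, -0.4, 0.3]
width: 85.5
grip_force: 0.0
```

Request:
drive_tool(
  motion=[
    {"rot": [0, 0, 0], "translation": [0, 0, 0], "grip": 0.75},
    {"rot": [0, 0, 0], "translation": [0, 0, 0], "grip": 0.6},
    {"rot": [0, 0, 0], "translation": [0, 0, 0], "grip": 0.3},
    {"rot": [0, 0, 0], "translation": [0, 0, 0], "grip": 0.3},
    {"rot": [0, 0, 0], "translation": [0, 0, 0], "grip": 0.3},
    {"rot": [0, 0, 0], "translation": [0, 0, 0], "grip": 0.3},
    {"rot": [0, 0, 0], "translation": [0, 0, 0], "grip": 0.3},
    {"rot": [0, 0, 0], "translation": [0, 0, 0], "grip": 0.3},
  ],
)

```text
t: 14.2
position: [430.1, -26.2, 40.2]
ee_rot: [-0.169, 0.986, -0.0, 0.001]
contact_force: [-1.4, 1.6, 5.8]
width: 54.0
grip_force: 52.1
```

Request:
drive_tool(
  motion=[
    {"rot": [0, 0, 0], "translation": [0, 0, -0.5], "grip": 0.3},
    {"rot": [0, 0, 0], "translation": [0, 0, -0.8], "grip": 0.3},
    {"rot": [0, 0, 0], "translation": [0, 0, -0.8], "grip": 0.3},
    {"rot": [0, 0, 0], "translation": [0, 0, -0.6], "grip": 0.3},
    {"rot": [0, 0, 0], "translation": [0, 0, 0], "grip": 0.3},
    {"rot": [0, 0, 0], "translation": [0, 0, 0], "grip": 0.3},
    {"rot": [0, 0, 0], "translation": [0, 0, 0], "grip": 0.3},
    {"rot": [0, 0, 0], "translation": [0, 0, 0], "grip": 0.3},
  ],
)

```text
t: 15.2
position: [428.9, -26.2, 145.9]
ee_rot: [-0.169, 0.986, 0.0, -0.001]
contact_force: [1.0, 0.5, -1.0]
width: 53.9
grip_force: 53.2
```

Request:
drive_tool(
  motion=[
    {"rot": [0, 0, 0], "translation": [0, 0, 0], "grip": 0.3},
    {"rot": [0, 0, 0], "translation": [0, 0, 0], "grip": 0.3},
    {"rot": [0, 0, 0], "translation": [0, 0, 0], "grip": 0.3},
    {"rot": [0, 0, 0], "translation": [0, 0, 0], "grip": 0.3},
    {"rot": [0, 0, 0], "translation": [0, 0, 0], "grip": 0.3},
    {"rot": [0, 0, 0], "translation": [0, 0, 0], "grip": 0.3},
    {"rot": [0, 0, 0], "translation": [0, 0, 0], "grip": 0.3},
    {"rot": [0, 0, 0], "translation": [0, 0, 0], "grip": 0.3},
  ],
)

```text
t: 16.2
position: [429.3, -26.2, 146.8]
ee_rot: [-0.169, 0.986, -0.0, -0.0]
contact_force: [0.2, -0.3, -0.8]
width: 54.0
grip_force: 53.2
```

```bash
python3 - <<'E'
from h import *
# slots: fixture frame from stop: handle at (457.5,165.7)
a=np.radians(44.7);u=np.array([np.cos(a),np.sin(a)]);v=np.array([-u[1],u[0]])
for k in(-97,0,97):print(k,(np.array([528.8,233])+k*v).round(1))
s=(np.array([528.8,233])+97*v)
plan((*s,150,224),(*s,70,224))
E
```

```text
-97 [597.  164.1]
0 [528.8 233. ]
97 [460.6 301.9]
t 16.2 pos [429.3 -26.2 146.8] yaw -160.6 tilt [-0.     -0.0001] F [ 0.2 -0.3 -0.8] w 54.0 g 53.2 q1,q6 [  -8. -118.]
  turn 3 x [0,0,-0.182];  shift 7 x [-0.89, 0.77, -0.01]
  shift 3 x [-0.0, 0.0, 0.67]
```

D reads about 0.8–1.0 N, so it is empty and goes into the carton.

```bash
python3 - <<'E'
from h import *
plan((435,-374,160,199.4),(435,-374,50,199.4))
print('purple',at8('top',600,412,75))
E
```

```text
t 16.2 pos [429.3 -26.2 146.8] yaw -160.6 tilt [-0.     -0.0001] F [ 0.2 -0.3 -0.8] w 54.0 g 53.2 q1,q6 [  -8. -118.]
  shift 9 x [0.31, -0.92, -0.04]
  shift 3 x [-0.0, 0.0, 0.92]
purple [ 312.29834504 -331.09147931   75.        ]
```

Request:
drive_tool(
  motion=[
    {"rot": [0, 0, 0], "translation": [0.31, -0.92, -0.04], "grip": 0.3},
    {"rot": [0, 0, 0], "translation": [0.31, -0.92, -0.04], "grip": 0.3},
    {"rot": [0, 0, 0], "translation": [0.31, -0.92, -0.04], "grip": 0.3},
    {"rot": [0, 0, 0], "translation": [0.31, -0.92, -0.04], "grip": 0.3},
    {"rot": [0, 0, 0], "translation": [0.31, -0.92, -0.04], "grip": 0.3},
    {"rot": [0, 0, 0], "translation": [0.31, -0.92, -0.04], "grip": 0.3},
    {"rot": [0, 0, 0], "translation": [0.31, -0.92, -0.04], "grip": 0.3},
    {"rot": [0, 0, 0], "translation": [0.31, -0.92, -0.04], "grip": 0.3},
  ],
)

```text
t: 17.2
position: [433.5, -338.2, 159.6]
ee_rot: [-0.169, 0.986, -0.0, 0.0]
contact_force: [1.1, 0.6, -1.4]
width: 53.9
grip_force: 53.3
```

Request:
drive_tool(
  motion=[
    {"rot": [0, 0, 0], "translation": [0.31, -0.92, -0.04], "grip": 0.3},
    {"rot": [0, 0, 0], "translation": [0, 0, 0], "grip": 0.3},
    {"rot": [0, 0, 0], "translation": [0, 0, 0.7], "grip": 0.3},
    {"rot": [0, 0, 0], "translation": [0, 0, 0.7], "grip": 0.3},
    {"rot": [0, 0, 0], "translation": [0, 0, 0.6], "grip": 0.3},
    {"rot": [0, 0, 0], "translation": [0, 0, 0.4], "grip": 0.3},
    {"rot": [0, 0, 0], "translation": [0, 0, 0.34], "grip": 0.3},
    {"rot": [0, 0, 0], "translation": [0, 0, 0], "grip": 0.3},
  ],
)

```text
t: 18.2
position: [433.9, -375.2, 50.8]
ee_rot: [-0.169, 0.986, 0.001, -0.0]
contact_force: [0.0, -0.3, -1.0]
width: 53.9
grip_force: 53.5
```

Request:
drive_tool(
  motion=[
    {"rot": [0, 0, 0], "translation": [0, 0, 0], "grip": 0.7},
    {"rot": [0, 0, 0], "translation": [0, 0, 0], "grip": 0.85},
    {"rot": [0, 0, 0], "translation": [0, 0, 0], "grip": 0.85},
    {"rot": [0, 0, 0], "translation": [0, 0, -0.7], "grip": 0.85},
    {"rot": [0, 0, 0], "translation": [0, 0, -0.9], "grip": 0.85},
    {"rot": [0, 0, 0], "translation": [0, 0, -0.9], "grip": 0.85},
    {"rot": [0, 0, 0], "translation": [0, 0, -0.5], "grip": 1},
    {"rot": [0, 0, 0], "translation": [0, 0, 0], "grip": 1},
  ],
)

```text
t: 19.2
position: [434.9, -376.4, 173.8]
ee_rot: [-0.169, 0.986, -0.002, 0.001]
contact_force: [1.1, -0.2, -1.2]
width: 85.3
grip_force: 0.0
```

```bash
python3 - <<'E'
from h import *
snap('scene','s3.png')
plan((567.5,-177,170,85.8),(567.5,-177,38,85.8))
E
```

```text
t 19.2 pos [ 434.3 -375.9  171.9] yaw -160.6 tilt [ 0.0009 -0.0009] F [-0.6 -0.7 -0.1] w 85.4 g 0.0 q1,q6 [ -45. -154.]
  turn 11 x [0,0,0.230];  shift 6 x [0.87, 0.49, 0.01]
  shift 4 x [0.0, 0.0, 0.82]
```

View pics/s3.png

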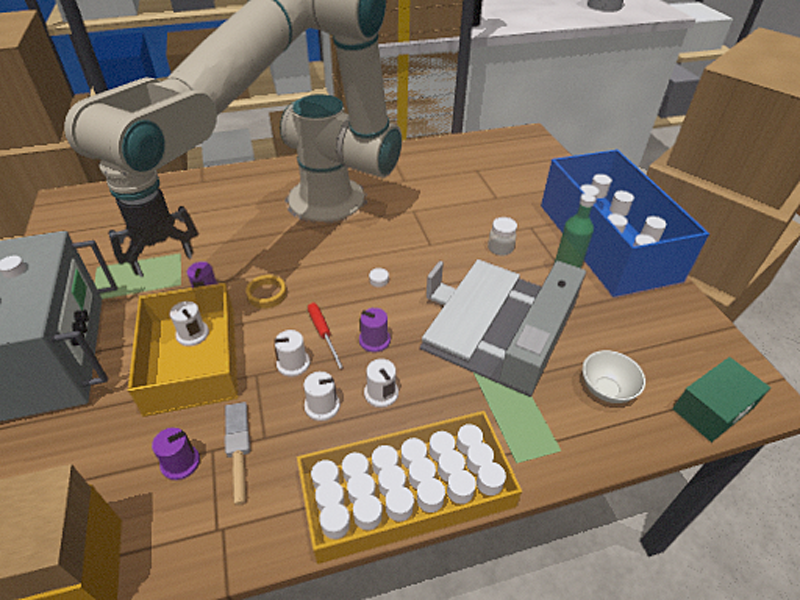

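D stands in the carton at (187,322), the carriage is out, and the other housings are where they were. C is next.

Request:
drive_tool(
  motion=[
    {"rot": [0, 0, 0.23], "translation": [0, 0, 0], "grip": 1},
    {"rot": [0, 0, 0.23], "translation": [0, 0, 0], "grip": 1},
    {"rot": [0, 0, 0.23], "translation": [0, 0, 0], "grip": 1},
    {"rot": [0, 0, 0.23], "translation": [0, 0, 0], "grip": 1},
    {"rot": [0, 0, 0.23], "translation": [0, 0, 0], "grip": 1},
    {"rot": [0, 0, 0.23], "translation": [0, 0, 0], "grip": 1},
    {"rot": [0, 0, 0.23], "translation": [0, 0, 0], "grip": 1},
    {"rot": [0, 0, 0.23], "translation": [0, 0, 0], "grip": 1},
  ],
)

```text
t: 20.25
position: [433.7, -375.2, 169.6]
ee_rot: [0.528, 0.849, 0.0, -0.001]
contact_force: [-0.4, 0.5, 0.6]
width: 85.2
grip_force: 0.0
```

Request:
drive_tool(
  motion=[
    {"rot": [0, 0, 0.23], "translation": [0, 0, 0], "grip": 1},
    {"rot": [0, 0, 0.23], "translation": [0, 0, 0], "grip": 1},
    {"rot": [0, 0, 0.23], "translation": [0, 0, 0], "grip": 1},
    {"rot": [0, 0, 0], "translation": [0.87, 0.49, 0], "grip": 1},
    {"rot": [0, 0, 0], "translation": [0.87, 0.49, 0], "grip": 1},
    {"rot": [0, 0, 0], "translation": [0.87, 0.49, 0], "grip": 1},
    {"rot": [0, 0, 0], "translation": [0.87, 0.49, 0], "grip": 1},
    {"rot": [0, 0, 0], "translation": [0.87, 0.49, 0], "grip": 1},
  ],
)

```text
t: 21.25
position: [545.3, -208.4, 169.7]
ee_rot: [0.734, 0.679, -0.001, -0.001]
contact_force: [0.2, 0.3, 0.2]
width: 85.5
grip_force: 0.0
```

Request:
drive_tool(
  motion=[
    {"rot": [0, 0, 0], "translation": [0.87, 0.49, 0], "grip": 1},
    {"rot": [0, 0, 0], "translation": [0, 0, 0], "grip": 1},
    {"rot": [0, 0, 0], "translation": [0, 0, 0], "grip": 1},
    {"rot": [0, 0, 0], "translation": [0, 0, 0], "grip": 1},
    {"rot": [0, 0, 0], "translation": [0, 0, 0], "grip": 1},
    {"rot": [0, 0, 0], "translation": [0, 0, 0], "grip": 1},
    {"rot": [0, 0, 0], "translation": [0, 0, 0], "grip": 1},
    {"rot": [0, 0, 0], "translation": [0, 0, 0], "grip": 1},
  ],
)

```text
t: 22.25
position: [567.5, -176.6, 171.6]
ee_rot: [0.734, 0.679, 0.0, 0.0]
contact_force: [0.2, -0.2, 0.2]
width: 85.6
grip_force: 0.0
```

```bash
python3 - <<'E'
from h import *
plan((567.5,-177,170,85.8),(567.5,-177,38,85.8))
E
```

```text
t 22.2 pos [ 567.5 -176.6  171.6] yaw 85.6 tilt [ 0.0001 -0.0001] F [ 0.2 -0.2  0.2] w 85.6 g 0.0 q1,q6 [-21. -16.]
  shift 1 x [-0.01, -0.0, 0.04]
  shift 4 x [0.0, 0.0, 0.82]
```

Request:
drive_tool(
  motion=[
    {"rot": [0, 0, 0], "translation": [0, 0, 0.67], "grip": 1},
    {"rot": [0, 0, 0], "translation": [0, 0, 0.67], "grip": 1},
    {"rot": [0, 0, 0], "translation": [0, 0, 0.67], "grip": 1},
    {"rot": [0, 0, 0], "translation": [0, 0, 0.67], "grip": 1},
    {"rot": [0, 0, 0], "translation": [0, 0, 0.65], "grip": 1},
    {"rot": [0, 0, 0], "translation": [0, 0, 0], "grip": 1},
    {"rot": [0, 0, 0], "translation": [0, 0, 0], "grip": 0.75},
    {"rot": [0, 0, 0], "translation": [0, 0, 0], "grip": 0.6},
  ],
)

```text
t: 23.25
position: [568.3, -177.0, 40.6]
ee_rot: [0.734, 0.679, 0.0, 0.001]
contact_force: [-1.4, 0.1, 4.7]
width: 54.4
grip_force: 51.9
```

Request:
drive_tool(
  motion=[
    {"rot": [0, 0, 0], "translation": [0, 0, 0], "grip": 0.3},
    {"rot": [0, 0, 0], "translation": [0, 0, 0], "grip": 0.3},
    {"rot": [0, 0, 0], "translation": [0, 0, 0], "grip": 0.3},
    {"rot": [0, 0, 0], "translation": [0, 0, 0], "grip": 0.3},
    {"rot": [0, 0, 0], "translation": [0, 0, -0.5], "grip": 0.3},
    {"rot": [0, 0, 0], "translation": [0, 0, -0.8], "grip": 0.3},
    {"rot": [0, 0, 0], "translation": [0, 0, -0.8], "grip": 0.3},
    {"rot": [0, 0, 0], "translation": [0, 0, -0.9], "grip": 0.3},
  ],
)

```text
t: 24.25
position: [567.2, -176.4, 160.0]
ee_rot: [0.734, 0.679, -0.0, -0.0]
contact_force: [0.4, 0.7, -5.6]
width: 54.2
grip_force: 54.4
```

Request:
drive_tool(
  motion=[
    {"rot": [0, 0, 0], "translation": [0, 0, 0], "grip": 0.3},
    {"rot": [0, 0, 0], "translation": [0, 0, 0], "grip": 0.3},
    {"rot": [0, 0, 0], "translation": [0, 0, 0], "grip": 0.3},
    {"rot": [0, 0, 0], "translation": [0, 0, 0], "grip": 0.3},
    {"rot": [0, 0, 0], "translation": [0, 0, 0], "grip": 0.3},
    {"rot": [0, 0, 0], "translation": [0, 0, 0], "grip": 0.3},
    {"rot": [0, 0, 0], "translation": [0, 0, 0], "grip": 0.3},
    {"rot": [0, 0, 0], "translation": [0, 0, 0], "grip": 0.3},
  ],
)

```text
t: 25.25
position: [567.5, -176.6, 158.4]
ee_rot: [0.734, 0.679, -0.0, 0.0]
contact_force: [0.2, 0.3, -3.9]
width: 53.7
grip_force: 54.7
```

```bash
python3 - <<'E'
from h import *
plan((435,-374,160,85.6),(500,-374,160,85.6))
plan((460.6,301.9,160,224.5),(460.6,301.9,71,224.5))
E
```

```text
t 25.2 pos [ 567.5 -176.6  158.4] yaw 85.6 tilt [ 0.0001 -0.0001] F [ 0.2  0.3 -3.9] w 53.7 g 54.7 q1,q6 [-21. -16.]
  shift 6 x [-0.86, -0.49, -0.01]
  shift 2 x [0.06, 0.81, -0.0]
t 25.2 pos [ 567.5 -176.6  158.4] yaw 85.6 tilt [ 0.0001 -0.0001] F [ 0.2  0.3 -3.9] w 53.7 g 54.7 q1,q6 [-21. -16.]
  turn 14 x [0,0,-0.221];  shift 11 x [-0.59, 0.95, -0.0]
  shift 3 x [-0.0, 0.0, 0.74]
```

C reads about 4–5.6 N, so it has its core. I'll carry it to the far slot and then turn it.

Request:
drive_tool(
  motion=[
    {"rot": [0, 0, 0], "translation": [0.9, -0.275, 0], "grip": 0.3},
    {"rot": [0, 0, 0], "translation": [0.9, -0.275, 0], "grip": 0.3},
    {"rot": [0, 0, 0], "translation": [0.9, -0.275, 0], "grip": 0.3},
    {"rot": [0, 0, 0], "translation": [0.9, -0.275, 0], "grip": 0.3},
    {"rot": [0, 0, 0], "translation": [0.9, -0.275, 0], "grip": 0.3},
    {"rot": [0, 0, 0], "translation": [0.9, -0.275, 0], "grip": 0.3},
    {"rot": [0, 0, 0], "translation": [0.9, -0.275, 0], "grip": 0.3},
    {"rot": [0, 0, 0], "translation": [0.9, -0.275, 0], "grip": 0.3},
  ],
)

```text
t: 26.25
position: [501.7, 118.5, 158.6]
ee_rot: [0.734, 0.679, 0.0, 0.0]
contact_force: [-0.1, -0.1, -4.3]
width: 54.0
grip_force: 54.8
```

Request:
drive_tool(
  motion=[
    {"rot": [0, 0, 0], "translation": [0.9, -0.275, 0], "grip": 0.3},
    {"rot": [0, 0, 0], "translation": [0.9, -0.275, 0], "grip": 0.3},
    {"rot": [0, 0, 0], "translation": [0.9, -0.275, 0], "grip": 0.3},
    {"rot": [0, 0, 0], "translation": [0.9, -0.275, 0], "grip": 0.3},
    {"rot": [0, 0, 0], "translation": [0.9, -0.275, 0], "grip": 0.3},
    {"rot": [0, 0, -0.22], "translation": [0, 0, 0], "grip": 0.3},
    {"rot": [0, 0, -0.22], "translation": [0, 0, 0], "grip": 0.3},
    {"rot": [0, 0, -0.22], "translation": [0, 0, 0], "grip": 0.3},
  ],
)

```text
t: 27.25
position: [461.0, 301.2, 158.4]
ee_rot: [0.533, 0.846, 0.0, 0.0]
contact_force: [-0.5, 0.6, -4.8]
width: 54.0
grip_force: 54.7
```

Request:
drive_tool(
  motion=[
    {"rot": [0, 0, -0.22], "translation": [0, 0, 0], "grip": 0.3},
    {"rot": [0, 0, -0.22], "translation": [0, 0, 0], "grip": 0.3},
    {"rot": [0, 0, -0.22], "translation": [0, 0, 0], "grip": 0.3},
    {"rot": [0, 0, -0.22], "translation": [0, 0, 0], "grip": 0.3},
    {"rot": [0, 0, -0.22], "translation": [0, 0, 0], "grip": 0.3},
    {"rot": [0, 0, -0.22], "translation": [0, 0, 0], "grip": 0.3},
    {"rot": [0, 0, -0.22], "translation": [0, 0, 0], "grip": 0.3},
    {"rot": [0, 0, -0.22], "translation": [0, 0, 0], "grip": 0.3},
  ],
)

```text
t: 28.25
position: [461.1, 301.0, 158.5]
ee_rot: [-0.129, 0.992, -0.0, 0.0]
contact_force: [0.3, 0.4, -5.9]
width: 53.9
grip_force: 54.8
```

Request:
drive_tool(
  motion=[
    {"rot": [0, 0, -0.22], "translation": [0, 0, 0], "grip": 0.3},
    {"rot": [0, 0, -0.22], "translation": [0, 0, 0], "grip": 0.3},
    {"rot": [0, 0, -0.22], "translation": [0, 0, 0], "grip": 0.3},
    {"rot": [0, 0, 0], "translation": [0, 0, 0], "grip": 0.3},
    {"rot": [0, 0, 0], "translation": [0, 0, 0], "grip": 0.3},
    {"rot": [0, 0, 0], "translation": [0, 0, 0], "grip": 0.3},
    {"rot": [0, 0, 0], "translation": [0, 0, 0], "grip": 0.3},
    {"rot": [0, 0, 0], "translation": [0, 0, 0], "grip": 0.3},
  ],
)

```text
t: 29.25
position: [461.1, 301.0, 158.4]
ee_rot: [-0.376, 0.927, -0.0, -0.0]
contact_force: [0.8, 0.1, -4.4]
width: 53.6
grip_force: 54.8
```

```bash
python3 - <<'E'
from h import *
im=imaging.read_camera('top')[:,:,::-1]; np.save('pics/top3.npy',im)
cv2.imwrite('pics/c4.png',cv2.resize(im[95:285,115:355],None,fx=3.3,fy=3.15,interpolation=cv2.INTER_CUBIC))
plan((460.6,301.9,160,224.5),(460.6,301.9,71,224.5))
E
```

```text
t 29.3 pos [461.1 301.1 158.3] yaw -135.8 tilt [ 0.     -0.0001] F [-0.  -0.1 -5.1] w 53.8 g 54.8 q1,q6 [  29. -105.]
  turn 1 x [0,0,-0.008];  shift 1 x [-0.01, 0.02, -0.04]
  shift 3 x [-0.0, 0.0, 0.74]
```

View pics/c4.png

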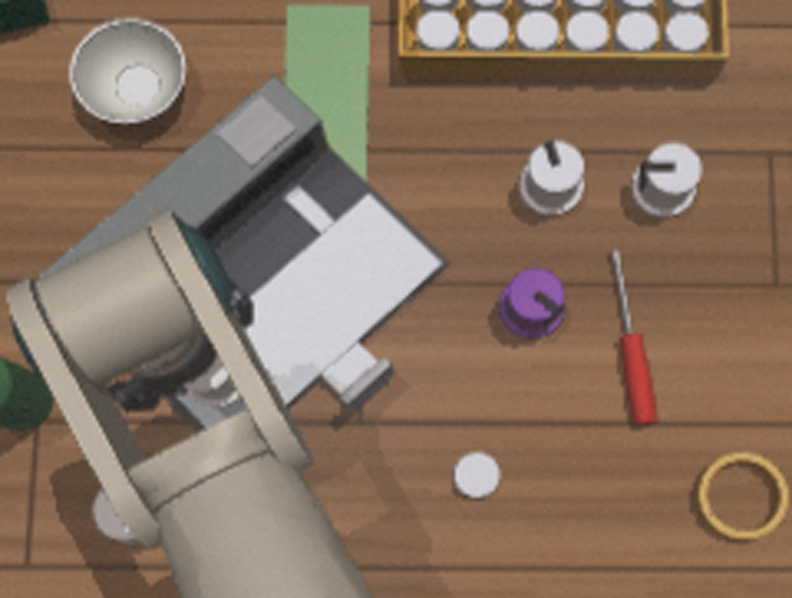

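```bash
python3 - <<'E'
from h import *
a=np.radians(44.7);u=np.array([np.cos(a),np.sin(a)]);v=np.array([-u[1],u[0]])
o=np.array([528.8,233])
for U,V,z in((445,262,30),(374,195,30)):
    p=at('top',115+(U+.5)/3.3-.5,95+(V+.5)/3.15-.5,z)[:2]; print(p.round(1),((p-o)@u).round(1),((p-o)@v).round(1))
E
```

```text
[594.2  89.9] -54.1 -147.7
[667.9 163.4] 49.9 -147.3
```

Request:
drive_tool(
  motion=[
    {"rot": [0, 0, 0], "translation": [0, 0.02, 0.6], "grip": 0.3},
    {"rot": [0, 0, 0], "translation": [0, 0, 0.6], "grip": 0.3},
    {"rot": [0, 0, 0], "translation": [0, 0, 0.5], "grip": 0.3},
    {"rot": [0, 0, 0], "translation": [0, 0, 0.25], "grip": 0.3},
    {"rot": [0, 0, 0], "translation": [0, 0, 0.15], "grip": 0.3},
    {"rot": [0, 0, 0], "translation": [0, 0, 0.05], "grip": 0.3},
    {"rot": [0, 0, 0], "translation": [0, 0, 0.03], "grip": 0.3},
    {"rot": [0, 0, 0], "translation": [0, 0, 0], "grip": 0.3},
  ],
)

```text
t: 30.3
position: [460.7, 301.7, 71.6]
ee_rot: [-0.376, 0.927, -0.0, 0.0]
contact_force: [0.7, 0.3, -4.9]
width: 54.0
grip_force: 54.8
```

Request:
drive_tool(
  motion=[
    {"rot": [0, 0, 0], "translation": [0, 0, 0.02], "grip": 0.3},
    {"rot": [0, 0, 0], "translation": [0, 0, 0], "grip": 0.3},
    {"rot": [0, 0, 0], "translation": [0, 0, 0], "grip": 0.3},
    {"rot": [0, 0, 0], "translation": [0, 0, 0], "grip": 0.3},
    {"rot": [0, 0, 0], "translation": [0, 0, 0], "grip": 0.3},
    {"rot": [0, 0, 0], "translation": [0, 0, 0], "grip": 0.3},
    {"rot": [0, 0, 0], "translation": [0, 0, 0], "grip": 0.3},
    {"rot": [0, 0, 0], "translation": [0, 0, 0], "grip": 0.3},
  ],
)

```text
t: 31.3
position: [460.8, 301.7, 70.8]
ee_rot: [-0.376, 0.927, 0.0, 0.0]
contact_force: [1.1, -0.1, 2.0]
width: 53.9
grip_force: 55.5
```

It has touched the deck. Release and rise.

Request:
drive_tool(
  motion=[
    {"rot": [0, 0, 0], "translation": [0, 0, 0], "grip": 0.68},
    {"rot": [0, 0, 0], "translation": [0, 0, 0], "grip": 0.75},
    {"rot": [0, 0, 0], "translation": [0, 0, 0], "grip": 0.85},
    {"rot": [0, 0, 0], "translation": [0, 0, 0], "grip": 0.85},
    {"rot": [0, 0, 0], "translation": [0, 0, -0.3], "grip": 0.85},
    {"rot": [0, 0, 0], "translation": [0, 0, -0.8], "grip": 0.85},
    {"rot": [0, 0, 0], "translation": [0, 0, -0.9], "grip": 0.85},
    {"rot": [0, 0, 0], "translation": [0, 0, -0.8], "grip": 1},
  ],
)

```text
t: 32.3
position: [460.7, 301.7, 184.9]
ee_rot: [-0.376, 0.927, 0.0, 0.001]
contact_force: [0.5, 0.3, 0.5]
width: 84.9
grip_force: 0.0
```

```bash
python3 - <<'E'
from h import *
plan((687,-21.2,185,197.3),(687,-21.2,38,197.3))
E
```

```text
t 32.3 pos [460.7 301.7 184.9] yaw -135.8 tilt [0.0016 0.0008] F [0.5 0.3 0.5] w 84.9 g 0.0 q1,q6 [  29. -105.]
  turn 3 x [0,0,0.199];  shift 10 x [-0.3, -0.94, -0.0]
  shift 4 x [-0.0, 0.0, 0.92]
```

Request:
drive_tool(
  motion=[
    {"rot": [0, 0, 0.2], "translation": [0, 0, 0], "grip": 1},
    {"rot": [0, 0, 0.2], "translation": [0, 0, 0], "grip": 1},
    {"rot": [0, 0, 0.2], "translation": [0, 0, 0], "grip": 1},
    {"rot": [0, 0, 0], "translation": [-0.3, -0.94, 0], "grip": 1},
    {"rot": [0, 0, 0], "translation": [-0.3, -0.94, 0], "grip": 1},
    {"rot": [0, 0, 0], "translation": [-0.3, -0.94, 0], "grip": 1},
    {"rot": [0, 0, 0], "translation": [-0.3, -0.94, 0], "grip": 1},
    {"rot": [0, 0, 0], "translation": [-0.3, -0.94, 0], "grip": 1},
  ],
)

```text
t: 33.3
position: [574.1, 138.6, 183.5]
ee_rot: [-0.149, 0.989, -0.0, 0.001]
contact_force: [-0.0, 0.3, 0.3]
width: 85.5
grip_force: 0.0
```

Request:
drive_tool(
  motion=[
    {"rot": [0, 0, 0], "translation": [-0.3, -0.94, 0], "grip": 1},
    {"rot": [0, 0, 0], "translation": [-0.3, -0.94, 0], "grip": 1},
    {"rot": [0, 0, 0], "translation": [-0.3, -0.94, 0], "grip": 1},
    {"rot": [0, 0, 0], "translation": [-0.3, -0.94, 0], "grip": 1},
    {"rot": [0, 0, 0], "translation": [-0.3, -0.94, 0], "grip": 1},
    {"rot": [0, 0, 0], "translation": [0, 0, 0], "grip": 1},
    {"rot": [0, 0, 0], "translation": [0, 0, 0], "grip": 1},
    {"rot": [0, 0, 0], "translation": [0, 0, 0], "grip": 1},
  ],
)

```text
t: 34.3
position: [686.0, -21.1, 183.1]
ee_rot: [-0.15, 0.989, -0.0, 0.0]
contact_force: [-0.4, 0.3, -0.0]
width: 85.4
grip_force: 0.0
```

```bash
python3 - <<'E'
from h import *
plan((687,-21.2,180,197.3),(687,-21.2,38,197.3))
im=imaging.read_camera('scene')[:,:,::-1]; np.save('pics/sc4.npy',im)
cv2.imwrite('pics/c5.png',cv2.resize(im[140:290,150:400],None,fx=3.2,fy=3.2,interpolation=cv2.INTER_CUBIC))
E
```

```text
t 34.3 pos [686.  -21.1 183.1] yaw -162.8 tilt [0.0006 0.    ] F [-0.4  0.3 -0. ] w 85.4 g 0.0 q1,q6 [  -5. -112.]
  shift 1 x [-0.02, -0.01, 0.08]
  shift 4 x [-0.0, 0.0, 0.89]
```

View pics/c5.png

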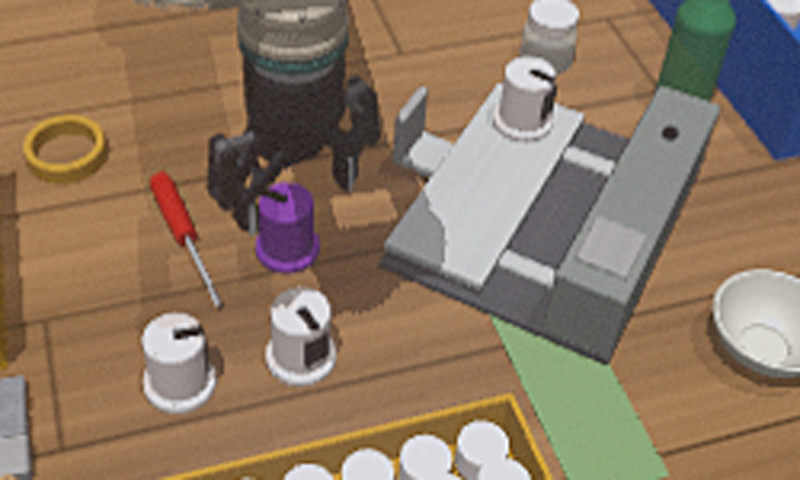

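C stands on the deck at crop (527,95), with its lens (548,100) towards the scanner. A is unmoved. I'll descend on A.

Request:
drive_tool(
  motion=[
    {"rot": [0, 0, 0], "translation": [-0.02, 0, 0.75], "grip": 1},
    {"rot": [0, 0, 0], "translation": [0, 0, 0.75], "grip": 1},
    {"rot": [0, 0, 0], "translation": [0, 0, 0.75], "grip": 1},
    {"rot": [0, 0, 0], "translation": [0, 0, 0.75], "grip": 1},
    {"rot": [0, 0, 0], "translation": [0, 0, 0.6], "grip": 1},
    {"rot": [0, 0, 0], "translation": [0, 0, 0], "grip": 1},
    {"rot": [0, 0, 0], "translation": [0, 0, 0], "grip": 0.75},
    {"rot": [0, 0, 0], "translation": [0, 0, 0], "grip": 0.6},
  ],
)

```text
t: 35.35
position: [688.1, -21.1, 41.2]
ee_rot: [-0.15, 0.989, 0.0, 0.002]
contact_force: [0.7, 0.9, 1.6]
width: 54.0
grip_force: 52.5
```

Request:
drive_tool(
  motion=[
    {"rot": [0, 0, 0], "translation": [0, 0, 0], "grip": 0.3},
    {"rot": [0, 0, 0], "translation": [0, 0, 0], "grip": 0.3},
    {"rot": [0, 0, 0], "translation": [0, 0, 0], "grip": 0.3},
    {"rot": [0, 0, 0], "translation": [0, 0, 0], "grip": 0.3},
    {"rot": [0, 0, 0], "translation": [0, 0, -0.5], "grip": 0.3},
    {"rot": [0, 0, 0], "translation": [0, 0, -0.8], "grip": 0.3},
    {"rot": [0, 0, 0], "translation": [0, 0, -0.8], "grip": 0.3},
    {"rot": [0, 0, 0], "translation": [0, 0, -0.9], "grip": 0.3},
  ],
)

```text
t: 36.35
position: [686.4, -22.2, 159.5]
ee_rot: [-0.149, 0.989, -0.0, -0.001]
contact_force: [0.6, -0.0, -6.5]
width: 54.0
grip_force: 54.3
```

Request:
drive_tool(
  motion=[
    {"rot": [0, 0, 0], "translation": [0, 0, 0], "grip": 0.3},
    {"rot": [0, 0, 0], "translation": [0, 0, 0], "grip": 0.3},
    {"rot": [0, 0, 0], "translation": [0, 0, 0], "grip": 0.3},
    {"rot": [0, 0, 0], "translation": [0, 0, 0], "grip": 0.3},
    {"rot": [0, 0, 0], "translation": [0, 0, 0], "grip": 0.3},
    {"rot": [0, 0, 0], "translation": [0, 0, 0], "grip": 0.3},
    {"rot": [0, 0, 0], "translation": [0, 0, 0], "grip": 0.3},
    {"rot": [0, 0, 0], "translation": [0, 0, 0], "grip": 0.3},
  ],
)

```text
t: 37.35
position: [687.0, -21.9, 158.4]
ee_rot: [-0.149, 0.989, -0.0, 0.0]
contact_force: [-0.2, 0.0, -5.4]
width: 53.7
grip_force: 54.4
```

```bash
python3 - <<'E'
from h import *
plan((560,-374,160,197.2),(560,-374,50,197.2))
plan((528.5,233,160,224.6),(528.5,233,71,224.6))
E
```

```text
t 37.4 pos [687.  -21.9 158.4] yaw -162.8 tilt [ 0.0001 -0.0001] F [-0.2  0.  -5.4] w 53.7 g 54.4 q1,q6 [  -5. -112.]
  shift 8 x [0.7, -0.93, -0.0]
  shift 3 x [-0.0, 0.0, 0.92]
t 37.4 pos [687.  -21.9 158.4] yaw -162.8 tilt [ 0.0001 -0.0001] F [-0.2  0.  -5.4] w 53.7 g 54.4 q1,q6 [  -5. -112.]
  turn 3 x [0,0,-0.203];  shift 8 x [-0.21, 0.91, -0.0]
  shift 3 x [-0.0, 0.0, 0.74]
```

A reads about 5.4 N, so it has its core and goes to the middle slot.

Request:
drive_tool(
  motion=[
    {"rot": [0, 0, -0.203], "translation": [0, 0, 0], "grip": 0.3},
    {"rot": [0, 0, -0.203], "translation": [0, 0, 0], "grip": 0.3},
    {"rot": [0, 0, -0.203], "translation": [0, 0, 0], "grip": 0.3},
    {"rot": [0, 0, 0], "translation": [-0.21, 0.91, 0], "grip": 0.3},
    {"rot": [0, 0, 0], "translation": [-0.21, 0.91, 0], "grip": 0.3},
    {"rot": [0, 0, 0], "translation": [-0.21, 0.91, 0], "grip": 0.3},
    {"rot": [0, 0, 0], "translation": [-0.21, 0.91, 0], "grip": 0.3},
    {"rot": [0, 0, 0], "translation": [-0.21, 0.91, 0], "grip": 0.3},
  ],
)

```text
t: 38.35
position: [588.4, 138.2, 158.7]
ee_rot: [-0.379, 0.925, -0.0, 0.0]
contact_force: [-0.0, 0.4, -4.3]
width: 54.0
grip_force: 54.8
```

Request:
drive_tool(
  motion=[
    {"rot": [0, 0, 0], "translation": [-0.21, 0.91, 0], "grip": 0.3},
    {"rot": [0, 0, 0], "translation": [-0.21, 0.91, 0], "grip": 0.3},
    {"rot": [0, 0, 0], "translation": [-0.21, 0.91, 0], "grip": 0.3},
    {"rot": [0, 0, 0], "translation": [0, 0, 0], "grip": 0.3},
    {"rot": [0, 0, 0], "translation": [0, 0, 0], "grip": 0.3},
    {"rot": [0, 0, 0], "translation": [0, 0, 0], "grip": 0.3},
    {"rot": [0, 0, 0], "translation": [0, 0, 0], "grip": 0.3},
    {"rot": [0, 0, 0], "translation": [0, 0, 0], "grip": 0.3},
  ],
)

```text
t: 39.35
position: [530.6, 232.2, 158.3]
ee_rot: [-0.379, 0.925, -0.0, -0.0]
contact_force: [-0.2, -0.9, -5.5]
width: 54.1
grip_force: 55.1
```

```bash
python3 - <<'E'
from h import *
plan((528.5,233,160,224.6),(528.5,233,71,224.6))
E
```

```text
t 39.4 pos [530.6 232.2 158.3] yaw -135.5 tilt [-0.     -0.0001] F [-0.2 -0.9 -5.5] w 54.1 g 55.1 q1,q6 [  20. -115.]
  shift 1 x [0.02, 0.05, -0.04]
  shift 3 x [-0.0, 0.0, 0.74]
```

Request:
drive_tool(
  motion=[
    {"rot": [0, 0, 0], "translation": [0.02, 0.05, 0.6], "grip": 0.3},
    {"rot": [0, 0, 0], "translation": [0, 0, 0.6], "grip": 0.3},
    {"rot": [0, 0, 0], "translation": [0, 0, 0.5], "grip": 0.3},
    {"rot": [0, 0, 0], "translation": [0, 0, 0.25], "grip": 0.3},
    {"rot": [0, 0, 0], "translation": [0, 0, 0.15], "grip": 0.3},
    {"rot": [0, 0, 0], "translation": [0, 0, 0.05], "grip": 0.3},
    {"rot": [0, 0, 0], "translation": [0, 0, 0.03], "grip": 0.3},
    {"rot": [0, 0, 0], "translation": [0, 0, 0], "grip": 0.3},
  ],
)

```text
t: 40.35
position: [528.7, 233.6, 71.6]
ee_rot: [-0.379, 0.925, -0.0, 0.0]
contact_force: [-0.4, -0.2, -4.6]
width: 53.9
grip_force: 55.0
```

Request:
drive_tool(
  motion=[
    {"rot": [0, 0, 0], "translation": [0, 0, 0.015], "grip": 0.3},
    {"rot": [0, 0, 0], "translation": [0, 0, 0], "grip": 0.3},
    {"rot": [0, 0, 0], "translation": [0, 0, 0], "grip": 0.3},
    {"rot": [0, 0, 0], "translation": [0, 0, 0], "grip": 0.3},
    {"rot": [0, 0, 0], "translation": [0, 0, 0], "grip": 0.3},
    {"rot": [0, 0, 0], "translation": [0, 0, 0], "grip": 0.3},
    {"rot": [0, 0, 0], "translation": [0, 0, 0], "grip": 0.3},
    {"rot": [0, 0, 0], "translation": [0, 0, 0], "grip": 0.3},
  ],
)

```text
t: 41.35
position: [528.7, 233.7, 71.2]
ee_rot: [-0.379, 0.925, -0.0, 0.001]
contact_force: [-2.4, 1.4, 5.6]
width: 53.8
grip_force: 56.2
```

Touched down. I release, rise, and go towards B.

Request:
drive_tool(
  motion=[
    {"rot": [0, 0, 0], "translation": [0, 0, -0.01], "grip": 0.68},
    {"rot": [0, 0, 0], "translation": [0, 0, 0], "grip": 0.75},
    {"rot": [0, 0, 0], "translation": [0, 0, 0], "grip": 0.85},
    {"rot": [0, 0, 0], "translation": [0, 0, 0], "grip": 0.85},
    {"rot": [0, 0, 0], "translation": [0, 0, -0.3], "grip": 0.85},
    {"rot": [0, 0, 0], "translation": [0, 0, -0.8], "grip": 0.85},
    {"rot": [0, 0, 0], "translation": [0, 0, -0.9], "grip": 0.85},
    {"rot": [0, 0, 0], "translation": [0, 0, -0.8], "grip": 1},
  ],
)

```text
t: 42.35
position: [528.6, 233.6, 185.5]
ee_rot: [-0.379, 0.925, -0.0, 0.001]
contact_force: [1.2, 0.4, -0.4]
width: 85.5
grip_force: 0.0
```

```bash
python3 - <<'E'
from h import *
plan((685.7,-138.7,185,267),(685.7,-138.7,38,267))
E
```

```text
t 42.4 pos [528.6 233.6 185.5] yaw -135.4 tilt [0.0018 0.0005] F [ 1.2  0.4 -0.4] w 85.5 g 0.0 q1,q6 [  20. -114.]
  turn 5 x [0,0,-0.189];  shift 10 x [0.91, -0.44, 0.0]
  shift 4 x [-0.0, 0.0, 0.92]
```

Request:
drive_tool(
  motion=[
    {"rot": [0, 0, 0.218], "translation": [0, 0, 0], "grip": 1},
    {"rot": [0, 0, 0.218], "translation": [0, 0, 0], "grip": 1},
    {"rot": [0, 0, 0.218], "translation": [0, 0, 0], "grip": 1},
    {"rot": [0, 0, 0.218], "translation": [0, 0, 0], "grip": 1},
    {"rot": [0, 0, 0.218], "translation": [0, 0, 0], "grip": 1},
    {"rot": [0, 0, 0.218], "translation": [0, 0, 0], "grip": 1},
    {"rot": [0, 0, 0.218], "translation": [0, 0, 0], "grip": 1},
    {"rot": [0, 0, 0.218], "translation": [0, 0, 0], "grip": 1},
  ],
)

```text
t: 43.35
position: [528.6, 233.5, 184.0]
ee_rot: [0.294, 0.956, 0.0, 0.0]
contact_force: [-0.3, 0.9, -0.4]
width: 85.3
grip_force: 0.0
```

Request:
drive_tool(
  motion=[
    {"rot": [0, 0, 0.218], "translation": [0, 0, 0], "grip": 1},
    {"rot": [0, 0, 0.218], "translation": [0, 0, 0], "grip": 1},
    {"rot": [0, 0, 0.218], "translation": [0, 0, 0], "grip": 1},
    {"rot": [0, 0, 0.218], "translation": [0, 0, 0], "grip": 1},
    {"rot": [0, 0, 0.218], "translation": [0, 0, 0], "grip": 1},
    {"rot": [0, 0, 0.218], "translation": [0, 0, 0], "grip": 1},
    {"rot": [0, 0, 0], "translation": [-0.91, 0.44, 0], "grip": 1},
    {"rot": [0, 0, 0], "translation": [-0.91, 0.44, 0], "grip": 1},
  ],
)

```text
t: 44.35
position: [560.5, 158.5, 184.1]
ee_rot: [0.724, 0.69, 0.001, 0.0]
contact_force: [0.5, -0.1, 0.2]
width: 85.3
grip_force: 0.0
```

Request:
drive_tool(
  motion=[
    {"rot": [0, 0, 0], "translation": [-0.91, 0.44, 0], "grip": 1},
    {"rot": [0, 0, 0], "translation": [-0.91, 0.44, 0], "grip": 1},
    {"rot": [0, 0, 0], "translation": [-0.91, 0.44, 0], "grip": 1},
    {"rot": [0, 0, 0], "translation": [-0.91, 0.44, 0], "grip": 1},
    {"rot": [0, 0, 0], "translation": [-0.91, 0.44, 0], "grip": 1},
    {"rot": [0, 0, 0], "translation": [-0.91, 0.44, 0], "grip": 1},
    {"rot": [0, 0, 0], "translation": [-0.91, 0.44, 0], "grip": 1},
    {"rot": [0, 0, 0], "translation": [-0.91, 0.44, 0], "grip": 1},
  ],
)

```text
t: 45.35
position: [687.2, -139.8, 184.1]
ee_rot: [0.724, 0.69, 0.0, 0.001]
contact_force: [0.3, -0.1, -0.3]
width: 85.0
grip_force: 0.0
```

```bash
python3 - <<'E'
from h import *
im=imaging.read_camera('scene')[:,:,::-1]; tp=imaging.read_camera('top')[:,:,::-1]
a=cv2.resize(im[150:270,150:400],(750,360),interpolation=cv2.INTER_CUBIC)
b=cv2.resize(tp[130:210,125:375],(750,240),interpolation=cv2.INTER_CUBIC)
cv2.imwrite('pics/c6.png',np.vstack([a,b]))
plan((685.7,-138.7,180,87),(685.7,-138.7,38,87))
E
```

```text
t 45.5 pos [ 687.  -142.7  182.8] yaw 87.0 tilt [-0.0001 -0.0011] F [-0.2  0.3 -0.4] w 85.5 g 0.0 q1,q6 [-15. -12.]
  shift 1 x [0.1, -0.04, 0.07]
  shift 4 x [0.0, 0.0, 0.89]
```

View pics/c6.png

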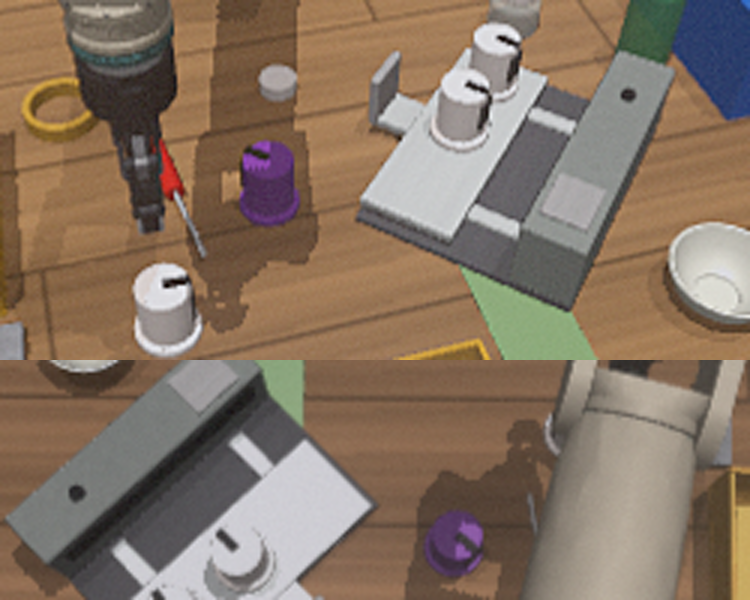

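```bash
python3 - <<'E'
from h import *
f=lambda p:(np.array(proj('scene',p))-150)*3
print(f((685.5,-138.7,10)),f((685.5,-138.7,75)))
E
```

```text
[168.01955701 324.17154815] [162.01486398 285.55140748]
```

B is unmoved: the predicted foot and lid pixels match the picture. I'll descend on it.

Request:
drive_tool(
  motion=[
    {"rot": [0, 0, 0], "translation": [0.09, -0.03, 0.75], "grip": 1},
    {"rot": [0, 0, 0], "translation": [0, 0, 0.75], "grip": 1},
    {"rot": [0, 0, 0], "translation": [0, 0, 0.75], "grip": 1},
    {"rot": [0, 0, 0], "translation": [0, 0, 0.75], "grip": 1},
    {"rot": [0, 0, 0], "translation": [0, 0, 0.6], "grip": 1},
    {"rot": [0, 0, 0], "translation": [0, 0, 0], "grip": 1},
    {"rot": [0, 0, 0], "translation": [0, 0, 0], "grip": 0.75},
    {"rot": [0, 0, 0], "translation": [0, 0, 0], "grip": 0.6},
  ],
)

```text
t: 46.45
position: [686.6, -135.0, 41.8]
ee_rot: [0.724, 0.69, 0.001, 0.001]
contact_force: [0.4, -0.2, -0.1]
width: 54.2
grip_force: 52.7
```

Request:
drive_tool(
  motion=[
    {"rot": [0, 0, 0], "translation": [0, 0, 0], "grip": 0.3},
    {"rot": [0, 0, 0], "translation": [0, 0, 0], "grip": 0.3},
    {"rot": [0, 0, 0], "translation": [0, 0, 0], "grip": 0.3},
    {"rot": [0, 0, 0], "translation": [0, 0, 0], "grip": 0.3},
    {"rot": [0, 0, 0], "translation": [0, 0, -0.5], "grip": 0.3},
    {"rot": [0, 0, 0], "translation": [0, 0, -0.8], "grip": 0.3},
    {"rot": [0, 0, 0], "translation": [0, 0, -0.8], "grip": 0.3},
    {"rot": [0, 0, 0], "translation": [0, 0, -0.9], "grip": 0.3},
  ],
)

```text
t: 47.45
position: [685.2, -134.8, 160.3]
ee_rot: [0.724, 0.69, -0.0, -0.0]
contact_force: [0.7, 0.2, -5.5]
width: 53.8
grip_force: 54.2
```

Request:
drive_tool(
  motion=[
    {"rot": [0, 0, 0], "translation": [0, 0, 0], "grip": 0.3},
    {"rot": [0, 0, 0], "translation": [0, 0, 0], "grip": 0.3},
    {"rot": [0, 0, 0], "translation": [0, 0, 0], "grip": 0.3},
    {"rot": [0, 0, 0], "translation": [0, 0, 0], "grip": 0.3},
    {"rot": [0, 0, 0], "translation": [0, 0, 0], "grip": 0.3},
    {"rot": [0, 0, 0], "translation": [0, 0, 0], "grip": 0.3},
    {"rot": [0, 0, 0], "translation": [0, 0, 0], "grip": 0.3},
    {"rot": [0, 0, 0], "translation": [0, 0, 0], "grip": 0.3},
  ],
)

```text
t: 48.45
position: [685.7, -134.9, 159.0]
ee_rot: [0.724, 0.69, -0.0, 0.0]
contact_force: [-0.1, 0.5, -5.1]
width: 53.8
grip_force: 54.4
```

```bash
python3 - <<'E'
from h import *
plan((560,-374,160,87),(560,-374,50,87))
plan((598.2,162.8,160,44.7),(598.2,162.8,71,44.7))
E
```

```text
t 48.5 pos [ 685.7 -134.9  159. ] yaw 87.2 tilt [ 0.0001 -0.0001] F [-0.1  0.5 -5.1] w 53.8 g 54.4 q1,q6 [-14. -11.]
  shift 7 x [-0.88, -0.4, -0.0]
  shift 3 x [0.0, 0.0, 0.92]
t 48.5 pos [ 685.7 -134.9  159. ] yaw 87.2 tilt [ 0.0001 -0.0001] F [-0.1  0.5 -5.1] w 53.8 g 54.4 q1,q6 [-14. -11.]
  turn 5 x [0,0,0.189];  shift 8 x [0.46, -0.85, -0.0]
  shift 3 x [0.0, 0.0, 0.74]
```

B reads about 5.1 N, so it has its core. It goes to the last slot, allowing for a 4 mm grasp offset.

Request:
drive_tool(
  motion=[
    {"rot": [0, 0, 0.188], "translation": [0, 0, 0], "grip": 0.3},
    {"rot": [0, 0, 0.188], "translation": [0, 0, 0], "grip": 0.3},
    {"rot": [0, 0, 0.188], "translation": [0, 0, 0], "grip": 0.3},
    {"rot": [0, 0, 0.188], "translation": [0, 0, 0], "grip": 0.3},
    {"rot": [0, 0, 0.188], "translation": [0, 0, 0], "grip": 0.3},
    {"rot": [0, 0, 0], "translation": [0.47, -0.85, 0], "grip": 0.3},
    {"rot": [0, 0, 0], "translation": [0.47, -0.85, 0], "grip": 0.3},
    {"rot": [0, 0, 0], "translation": [0.47, -0.85, 0], "grip": 0.3},
  ],
)

```text
t: 49.45
position: [653.2, -21.8, 159.1]
ee_rot: [0.924, 0.382, 0.0, 0.0]
contact_force: [0.7, 0.9, -4.5]
width: 53.7
grip_force: 54.6
```

Request:
drive_tool(
  motion=[
    {"rot": [0, 0, 0], "translation": [0.47, -0.85, 0], "grip": 0.3},
    {"rot": [0, 0, 0], "translation": [0.47, -0.85, 0], "grip": 0.3},
    {"rot": [0, 0, 0], "translation": [0.47, -0.85, 0], "grip": 0.3},
    {"rot": [0, 0, 0], "translation": [0.47, -0.85, 0], "grip": 0.3},
    {"rot": [0, 0, 0], "translation": [0.47, -0.85, 0], "grip": 0.3},
    {"rot": [0, 0, 0], "translation": [0, 0, 0], "grip": 0.3},
    {"rot": [0, 0, 0], "translation": [0, 0, 0], "grip": 0.3},
    {"rot": [0, 0, 0], "translation": [0, 0, 0], "grip": 0.3},
  ],
)

```text
t: 50.45
position: [600.4, 162.8, 159.0]
ee_rot: [0.924, 0.382, 0.0, 0.0]
contact_force: [-0.8, -0.3, -5.1]
width: 54.0
grip_force: 54.8
```

```bash
python3 - <<'E'
from h import *
plan((600.9,165.5,160,44.9),(600.9,165.5,72,44.9))
E
```

```text
t 50.5 pos [600.4 162.8 159. ] yaw 44.9 tilt [ 0.0001 -0.0003] F [-0.8 -0.3 -5.1] w 54.0 g 54.8 q1,q6 [12. 57.]
  shift 1 x [0.06, -0.04, -0.03]
  shift 3 x [0.0, 0.0, 0.73]
```

Request:
drive_tool(
  motion=[
    {"rot": [0, 0, 0], "translation": [0.05, -0.02, 0.6], "grip": 0.3},
    {"rot": [0, 0, 0], "translation": [0, 0, 0.6], "grip": 0.3},
    {"rot": [0, 0, 0], "translation": [0, 0, 0.5], "grip": 0.3},
    {"rot": [0, 0, 0], "translation": [0, 0, 0.25], "grip": 0.3},
    {"rot": [0, 0, 0], "translation": [0, 0, 0.15], "grip": 0.3},
    {"rot": [0, 0, 0], "translation": [0, 0, 0.05], "grip": 0.3},
    {"rot": [0, 0, 0], "translation": [0, 0, 0.02], "grip": 0.3},
    {"rot": [0, 0, 0], "translation": [0, 0, 0], "grip": 0.3},
  ],
)

```text
t: 51.45
position: [601.1, 165.9, 72.7]
ee_rot: [0.924, 0.382, 0.0, 0.0]
contact_force: [1.0, 0.4, -4.8]
width: 53.7
grip_force: 54.7
```

Request:
drive_tool(
  motion=[
    {"rot": [0, 0, 0], "translation": [0, 0, 0.015], "grip": 0.3},
    {"rot": [0, 0, 0], "translation": [0, 0, 0], "grip": 0.3},
    {"rot": [0, 0, 0], "translation": [0, 0, 0], "grip": 0.3},
    {"rot": [0, 0, 0], "translation": [0, 0, 0], "grip": 0.3},
    {"rot": [0, 0, 0], "translation": [0, 0, 0], "grip": 0.3},
    {"rot": [0, 0, 0], "translation": [0, 0, 0], "grip": 0.3},
    {"rot": [0, 0, 0], "translation": [0, 0, 0], "grip": 0.3},
    {"rot": [0, 0, 0], "translation": [0, 0, 0], "grip": 0.3},
  ],
)

```text
t: 52.45
position: [601.1, 166.0, 72.0]
ee_rot: [0.924, 0.382, 0.0, 0.0]
contact_force: [-0.6, 0.3, 0.6]
width: 53.6
grip_force: 55.4
```

Request:
drive_tool(
  motion=[
    {"rot": [0, 0, 0], "translation": [0, 0, 0], "grip": 0.68},
    {"rot": [0, 0, 0], "translation": [0, 0, 0], "grip": 0.75},
    {"rot": [0, 0, 0], "translation": [0, 0, 0], "grip": 0.85},
    {"rot": [0, 0, 0], "translation": [0, 0, 0], "grip": 0.85},
    {"rot": [0, 0, 0], "translation": [0, 0, -0.3], "grip": 0.85},
    {"rot": [0, 0, 0], "translation": [0, 0, -0.8], "grip": 0.85},
    {"rot": [0, 0, 0], "translation": [0, 0, -0.9], "grip": 0.85},
    {"rot": [0, 0, 0], "translation": [0, 0, -0.8], "grip": 1},
  ],
)

```text
t: 53.45
position: [601.1, 165.9, 186.2]
ee_rot: [0.924, 0.382, 0.001, 0.0]
contact_force: [-0.3, -0.0, -1.1]
width: 85.2
grip_force: 0.0
```

```bash
python3 - <<'E'
from h import *
plan((420,60,185,44.9),(420,60,185,134.7))
E
```

```text
t 53.5 pos [601.1 165.9 186.2] yaw 44.9 tilt [0.0019 0.0003] F [-0.3 -0.  -1.1] w 85.2 g 0.0 q1,q6 [12. 57.]
  shift 6 x [-0.85, -0.22, 0.01]
  turn 9 x [0,0,-0.222];  shift 1 x [0.0, 0.0, -0.0]
```

Request:
drive_tool(
  motion=[
    {"rot": [0, 0, 0], "translation": [-0.85, -0.22, 0], "grip": 1},
    {"rot": [0, 0, 0], "translation": [-0.85, -0.22, 0], "grip": 1},
    {"rot": [0, 0, 0], "translation": [-0.85, -0.22, 0], "grip": 1},
    {"rot": [0, 0, 0], "translation": [-0.85, -0.22, 0], "grip": 1},
    {"rot": [0, 0, 0], "translation": [-0.85, -0.22, 0], "grip": 0.5},
    {"rot": [0, 0, 0], "translation": [-0.85, -0.22, 0], "grip": 0},
    {"rot": [0, 0, -0.222], "translation": [0, 0, 0], "grip": 0},
    {"rot": [0, 0, -0.222], "translation": [0, 0, 0], "grip": 0},
  ],
)

```text
t: 54.45
position: [419.2, 58.9, 184.9]
ee_rot: [0.842, 0.539, 0.001, 0.001]
contact_force: [0.1, -0.4, 0.6]
width: 12.0
grip_force: 0.0
```

Request:
drive_tool(
  motion=[
    {"rot": [0, 0, -0.222], "translation": [0, 0, 0], "grip": 0},
    {"rot": [0, 0, -0.222], "translation": [0, 0, 0], "grip": 0},
    {"rot": [0, 0, -0.222], "translation": [0, 0, 0], "grip": 0},
    {"rot": [0, 0, -0.222], "translation": [0, 0, 0], "grip": 0},
    {"rot": [0, 0, -0.222], "translation": [0, 0, 0], "grip": 0},
    {"rot": [0, 0, -0.222], "translation": [0, 0, 0], "grip": 0},
    {"rot": [0, 0, -0.222], "translation": [0, 0, 0], "grip": 0},
    {"rot": [0, 0, 0], "translation": [0, 0, 0], "grip": 0},
  ],
)

```text
t: 55.45
position: [419.3, 59.1, 184.5]
ee_rot: [0.385, 0.923, 0.0, 0.001]
contact_force: [0.7, -0.3, 0.1]
width: -0.0
grip_force: 0.0
```

```bash
python3 - <<'E'
from h import *
im=imaging.read_camera('top')[:,:,::-1]
cv2.imwrite('pics/c7.png',cv2.resize(im[120:245,120:260],None,fx=4.8,fy=4.8,interpolation=cv2.INTER_CUBIC))
plan((444,152,185,134.7))
E
```

```text
t 55.5 pos [419.3  59.1 184.3] yaw 134.6 tilt [ 0.0012 -0.    ] F [0.6 0.9 0.7] w -0.5 g 0.0 q1,q6 [  3. -42.]
  shift 3 x [0.41, 0.69, -0.01]
```

View pics/c7.png

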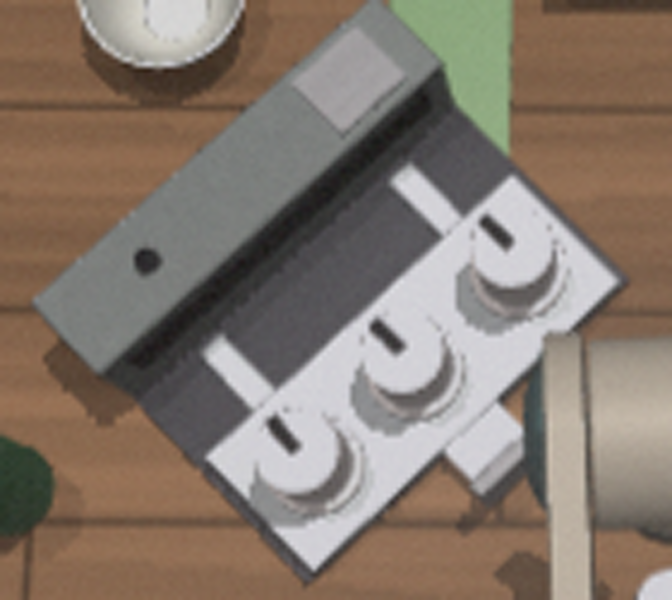

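```bash
python3 - <<'E'
from h import *
for a,b in (((482,217),(513,246)),((374,323),(404,353)),((272,420),(299,453))):
    p=cr(*a,109,120,120,4.8);q=cr(*b,109,120,120,4.8);print(np.degrees(np.arctan2(*(p-q)[[1,0]])))
for a,b,z in(((442,70),(105,373),100),((375,2),(36,302),100),((516,177),(207,461),30)):
    p=cr(*a,z,120,120,4.8);q=cr(*b,z,120,120,4.8);print('edge',90+np.degrees(np.arctan2(*(p-q)[[1,0]])))
E
```

```text
46.745146667813174
45.47103111311667
40.53402602222369
edge 44.31506993425337
edge 44.284120718643535
edge 44.37245345804096
```

All three stand well, with lens angles of 46.7°, 45.5° and 40.5° against the scanner's 44.3°. I'll grip the handle from above again.

```bash
python3 - <<'E'
from h import *
plan((457.8,166,180,134.7),(457.8,166,70.5,134.7))
E
```

```text
t 55.5 pos [419.3  59.1 184.3] yaw 134.6 tilt [ 0.0012 -0.    ] F [0.6 0.9 0.7] w -0.5 g 0.0 q1,q6 [  3. -42.]
  shift 3 x [0.41, 0.85, 0.04]
  shift 3 x [0.0, 0.0, 0.91]
```

Request:
drive_tool(
  motion=[
    {"rot": [0, 0, 0], "translation": [0.41, 0.85, 0], "grip": 0.65},
    {"rot": [0, 0, 0], "translation": [0.41, 0.85, 0], "grip": 0.65},
    {"rot": [0, 0, 0], "translation": [0.41, 0.85, 0], "grip": 0.65},
    {"rot": [0, 0, 0], "translation": [0, 0, 0], "grip": 0.65},
    {"rot": [0, 0, 0], "translation": [0, 0, 0], "grip": 0.65},
    {"rot": [0, 0, 0], "translation": [0, 0, 0], "grip": 0.65},
    {"rot": [0, 0, 0], "translation": [0, 0, 0], "grip": 0.65},
    {"rot": [0, 0, 0], "translation": [0, 0, 0], "grip": 0.65},
  ],
)

```text
t: 56.5
position: [456.8, 165.6, 183.7]
ee_rot: [0.384, 0.923, 0.0, 0.0]
contact_force: [-0.1, -0.9, -0.6]
width: 55.6
grip_force: 0.0
```

```bash
python3 - <<'E'
from h import *
plan((457.8,166,180,134.7),(457.8,166,70.5,134.7))
E
```

```text
t 56.5 pos [456.8 165.6 183.7] yaw 134.8 tilt [ 0.0003 -0.0001] F [-0.1 -0.9 -0.6] w 55.6 g 0.0 q1,q6 [ 16. -29.]
  shift 1 x [-0.01, 0.03, 0.09]
  shift 3 x [0.0, 0.0, 0.91]
```

Request:
drive_tool(
  motion=[
    {"rot": [0, 0, 0], "translation": [0, 0.03, 0.5], "grip": 0.65},
    {"rot": [0, 0, 0], "translation": [0, 0, 0.6], "grip": 0.65},
    {"rot": [0, 0, 0], "translation": [0, 0, 0.6], "grip": 0.65},
    {"rot": [0, 0, 0], "translation": [0, 0, 0.5], "grip": 0.65},
    {"rot": [0, 0, 0], "translation": [0, 0, 0.4], "grip": 0.65},
    {"rot": [0, 0, 0], "translation": [0, 0, 0.25], "grip": 0.65},
    {"rot": [0, 0, 0], "translation": [0, 0, 0], "grip": 0.65},
    {"rot": [0, 0, 0], "translation": [0, 0, 0], "grip": 0.4},
  ],
  squeeze=40,
)

```text
t: 57.5
position: [458.1, 166.9, 70.3]
ee_rot: [0.384, 0.923, 0.0, 0.001]
contact_force: [-0.3, -0.2, 0.1]
width: 38.4
grip_force: 0.0
```

Request:
drive_tool(
  motion=[
    {"rot": [0, 0, 0], "translation": [0, 0, 0], "grip": 0.3},
    {"rot": [0, 0, 0], "translation": [0, 0, 0], "grip": 0.2},
    {"rot": [0, 0, 0], "translation": [0, 0, 0], "grip": 0.1},
    {"rot": [0, 0, 0], "translation": [0, 0, 0], "grip": 0},
    {"rot": [0, 0, 0], "translation": [0, 0, 0], "grip": 0},
    {"rot": [0, 0, 0], "translation": [0, 0, 0], "grip": 0},
    {"rot": [0, 0, 0], "translation": [0, 0, 0], "grip": 0},
    {"rot": [0, 0, 0], "translation": [0, 0, 0], "grip": 0},
  ],
)

```text
t: 58.5
position: [457.9, 166.8, 70.0]
ee_rot: [0.384, 0.923, 0.0, 0.0]
contact_force: [-2.1, -0.2, 6.0]
width: 9.2
grip_force: 39.5
```

Gripped. Push gently.

Request:
drive_tool(
  motion=[
    {"rot": [0, 0, 0], "translation": [0, 0.03, 0], "grip": 0},
    {"rot": [0, 0, 0], "translation": [0, 0.05, 0], "grip": 0},
    {"rot": [0, 0, 0], "translation": [0, 0.07, 0], "grip": 0},
    {"rot": [0, 0, 0], "translation": [0, 0.07, 0], "grip": 0},
    {"rot": [0, 0, 0], "translation": [0, 0.07, 0], "grip": 0},
    {"rot": [0, 0, 0], "translation": [0, 0.07, 0], "grip": 0},
    {"rot": [0, 0, 0], "translation": [0, 0.07, 0], "grip": 0},
    {"rot": [0, 0, 0], "translation": [0, 0.07, 0], "grip": 0},
  ],
)

```text
t: 59.5
position: [472.1, 180.8, 70.0]
ee_rot: [0.384, 0.923, -0.0, 0.0]
contact_force: [-1.8, -1.6, 6.3]
width: 9.7
grip_force: 39.6
```

Request:
drive_tool(
  motion=[
    {"rot": [0, 0, 0], "translation": [0, 0.07, 0], "grip": 0},
    {"rot": [0, 0, 0], "translation": [0, 0.07, 0], "grip": 0},
    {"rot": [0, 0, 0], "translation": [0, 0.07, 0], "grip": 0},
    {"rot": [0, 0, 0], "translation": [0, 0.07, 0], "grip": 0},
    {"rot": [0, 0, 0], "translation": [0, 0.07, 0], "grip": 0},
    {"rot": [0, 0, 0], "translation": [0, 0.07, 0], "grip": 0},
    {"rot": [0, 0, 0], "translation": [0, 0.07, 0], "grip": 0},
    {"rot": [0, 0, 0], "translation": [0, 0.07, 0], "grip": 0},
  ],
)

```text
t: 60.5
position: [488.0, 196.5, 70.0]
ee_rot: [0.384, 0.923, -0.0, 0.0]
contact_force: [-1.7, -1.9, 6.2]
width: 9.3
grip_force: 39.6
```

Request:
drive_tool(
  motion=[
    {"rot": [0, 0, 0], "translation": [0, 0.06, 0], "grip": 0},
    {"rot": [0, 0, 0], "translation": [0, 0.06, 0], "grip": 0},
    {"rot": [0, 0, 0], "translation": [0, 0.06, 0], "grip": 0},
    {"rot": [0, 0, 0], "translation": [0, 0.06, 0], "grip": 0},
    {"rot": [0, 0, 0], "translation": [0, 0.05, 0], "grip": 0},
    {"rot": [0, 0, 0], "translation": [0, 0.05, 0], "grip": 0},
    {"rot": [0, 0, 0], "translation": [0, 0.05, 0], "grip": 0},
    {"rot": [0, 0, 0], "translation": [0, 0.05, 0], "grip": 0},
  ],
)

```text
t: 61.5
position: [500.6, 208.9, 70.0]
ee_rot: [0.384, 0.923, -0.0, 0.0]
contact_force: [-0.8, -1.6, 5.7]
width: 9.0
grip_force: 39.5
```

Request:
drive_tool(
  motion=[
    {"rot": [0, 0, 0], "translation": [0, 0.04, 0], "grip": 0},
    {"rot": [0, 0, 0], "translation": [0, 0.04, 0], "grip": 0},
    {"rot": [0, 0, 0], "translation": [0, 0.03, 0], "grip": 0},
    {"rot": [0, 0, 0], "translation": [0, 0.03, 0], "grip": 0},
    {"rot": [0, 0, 0], "translation": [0, 0.03, 0], "grip": 0},
    {"rot": [0, 0, 0], "translation": [0, 0.02, 0], "grip": 0},
    {"rot": [0, 0, 0], "translation": [0, 0.02, 0], "grip": 0},
    {"rot": [0, 0, 0], "translation": [0, 0.02, 0], "grip": 0},
  ],
)

```text
t: 62.5
position: [507.1, 215.3, 70.0]
ee_rot: [0.384, 0.923, -0.0, 0.001]
contact_force: [-0.1, -2.6, 4.3]
width: 9.5
grip_force: 39.5
```

Request:
drive_tool(
  motion=[
    {"rot": [0, 0, 0], "translation": [0, 0.02, 0], "grip": 0},
    {"rot": [0, 0, 0], "translation": [0, 0.02, 0], "grip": 0},
    {"rot": [0, 0, 0], "translation": [0, 0, 0], "grip": 0},
    {"rot": [0, 0, 0], "translation": [0, 0, 0], "grip": 0},
    {"rot": [0, 0, 0], "translation": [0, 0, 0], "grip": 0},
    {"rot": [0, 0, 0], "translation": [0, 0, 0], "grip": 0},
    {"rot": [0, 0, 0], "translation": [0, 0, 0], "grip": 0},
    {"rot": [0, 0, 0], "translation": [0, 0, 0], "grip": 0},
  ],
)

```text
t: 63.5
position: [507.3, 215.5, 70.0]
ee_rot: [0.384, 0.923, -0.002, -0.0]
contact_force: [-5.7, -6.1, 9.3]
width: 9.0
grip_force: 40.3
```

Request:
drive_tool(
  motion=[
    {"rot": [0, 0, 0], "translation": [0, 0.02, 0], "grip": 0},
    {"rot": [0, 0, 0], "translation": [0, 0.02, 0], "grip": 0},
    {"rot": [0, 0, 0], "translation": [0, 0, 0], "grip": 0},
    {"rot": [0, 0, 0], "translation": [0, 0, 0], "grip": 0},
    {"rot": [0, 0, 0], "translation": [0, 0, 0], "grip": 0},
    {"rot": [0, 0, 0], "translation": [0, 0, 0], "grip": 0},
    {"rot": [0, 0, 0], "translation": [0, 0, 0], "grip": 0},
    {"rot": [0, 0, 0], "translation": [0, 0, 0], "grip": 0},
  ],
)

```text
t: 64.5
position: [507.3, 215.5, 69.9]
ee_rot: [0.384, 0.923, -0.003, -0.001]
contact_force: [-12.4, -12.1, 14.0]
width: 9.2
grip_force: 41.2
```

Request:
drive_tool(
  motion=[
    {"rot": [0, 0, 0], "translation": [0, -0.03, 0], "grip": 0},
    {"rot": [0, 0, 0], "translation": [0, 0, 0], "grip": 0.2},
    {"rot": [0, 0, 0], "translation": [0, 0, 0], "grip": 0.4},
    {"rot": [0, 0, 0], "translation": [0, 0, 0], "grip": 0.6},
    {"rot": [0, 0, 0], "translation": [0, 0, 0], "grip": 0.6},
    {"rot": [0, 0, 0], "translation": [0, 0, -0.5], "grip": 0.6},
    {"rot": [0, 0, 0], "translation": [0, 0, -0.9], "grip": 0.6},
    {"rot": [0, 0, 0], "translation": [0, 0, -0.9], "grip": 0.6},
  ],
)

```text
t: 65.5
position: [507.9, 217.0, 162.4]
ee_rot: [0.384, 0.923, -0.0, -0.0]
contact_force: [0.7, -0.7, 0.8]
width: 51.1
grip_force: 0.0
```

Request:
drive_tool(
  motion=[
    {"rot": [0, 0, 0], "translation": [0, 0, -0.9], "grip": 0.6},
    {"rot": [0, 0, 0], "translation": [-0.5, -0.9, 0], "grip": 0.6},
    {"rot": [0, 0, 0], "translation": [-0.5, -0.9, 0], "grip": 0.6},
    {"rot": [0, 0, 0], "translation": [-0.9, -0.5, 0], "grip": 0.6},
    {"rot": [0, 0, 0], "translation": [-0.9, 0, 0], "grip": 0.6},
    {"rot": [0, 0, 0], "translation": [-0.9, 0, 0], "grip": 0.6},
    {"rot": [0, 0, 0], "translation": [-0.9, 0, 0], "grip": 0.6},
    {"rot": [0, 0, 0], "translation": [-0.5, 0, 0], "grip": 0.6},
  ],
)

```text
t: 66.5
position: [587.6, 6.2, 197.1]
ee_rot: [0.384, 0.923, -0.0, -0.0]
contact_force: [0.1, -0.2, -0.2]
width: 51.3
grip_force: 0.0
```

```bash
python3 - <<'E'
from h import *
a=imaging.read_camera('top')[:,:,::-1];b=imaging.read_camera('scene')[:,:,::-1]
cv2.imwrite('pics/c8.png',np.hstack([cv2.resize(a[100:260,110:260],(400,427),interpolation=cv2.INTER_CUBIC),cv2.resize(b[120:280,250:400],(400,427),interpolation=cv2.INTER_CUBIC)]))
E
```

```text
(no output)
```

View pics/c8.png

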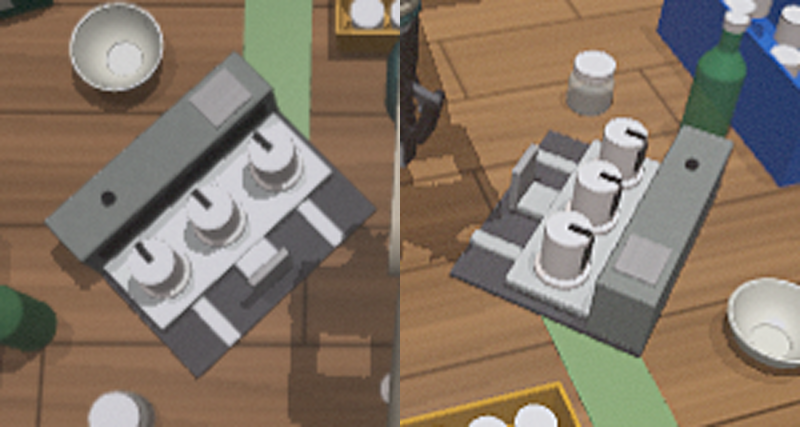

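The carriage is home. All three housings stand upright and their ribs point at the scanner (crop (262,140), (202,200), (148,255)). Handing in.

```bash
python3 -c "
from cell import bot
print(bot.close_job())"
```

```text
the job is handed in; nothing more can be done
None
```

The job is handed in: of the four housings on the bench, the three with cores stand on the carriage facing the scanner (one reads about 4° off square), the one empty is in the reject carton, and the carriage was pulled out and pushed home to its felt stops (about 67 s used, no verdict returned).

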